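Clamp up the battens with the ratchet clamp

TASK

Clamp up the job: lay every loose batten across the bed of the ratchet clamp, side by side, centred and square, fetch the caul (the block with cork faces) from the drawer of the small chest, stand it on the bed likewise between the jaw's sprung pad and the battens, and push the drawer fully shut. Once everything is loaded, pump the clamp's lever in full strokes until caul and battens are squeezed against the stop posts and the pad is pressed back by about 12 mm (5 to 19 mm will do), then let go. Move the jaw with the lever only, never by pushing it, and leave the two gouges on the bench where they are.

Things in the scene. Friction and masses are not known exactly. Their poses are not given: they have to be found in the camera images.
- clamp: Grey ratchet clamp fixed to the bench. Origin on the bench right under the lever's pivot; its x axis runs along the clamp from lever to stops (horizontal, the way the jaw closes), y across it, z up. Along x: lever pivot 0, jaw and sprung pad (pad face at 79 to 87 mm at the start), then the flat bed 150 mm wide whose top is 20 mm over the bench, then two stop posts. The toothed rack (20 mm wide, top 52 mm over the bench) reaches back from the jaw past the lever to x = -150 mm.
- bed (a point): Middle of the clamp's bed, on its top face (20 mm over the bench), 179 mm along the clamp's x. Axes as the clamp's.
- stops (a point): Point on the bed's top where the front of the two stop posts stands, on the clamp's centre line, 279 mm along its x. The steel posts are 24 mm thick, rise 35 mm over the bed and stand at y = -45 and +45 mm, so a finger fits between them.
- jaw: The moving jaw: two grey blocks, tops 52 mm over the bench, carried by the rack. Origin coincides with the clamp's when the rack is at 0 and moves along with it. Moved by the lever only: the slide is stiff (25 N).
- pad_face (a point): Centre of the front face of the sprung wooden pad (120 mm wide, 10 mm thick, 24 to 48 mm over the bench) that stands 24 mm before the jaw on two spring pins. Axes as the clamp's; +x looks towards the stops.
- rack (a joint): Advance of rack and jaw towards the stops in m, 0 fully back (0 to 0.008 at the start), at most 0.165. A full forward stroke of the lever advances it one tooth, 12 mm; it stays where it is put and does not go back with the lever.
- pad (a joint): How far the pad is pressed back towards the jaw in m: 0 free, 0.024 bottomed. Spring of 2 N plus 0.25 N per mm.
- lever (a joint): Angle of the pump lever in rad: 0 fully back (leaning 0.20 rad towards the clamp's -x, away from the stops), 0.53 fully forward (leaning 0.33 rad towards the stops). A full stroke to about 0.5 and back to about 0 takes one tooth; the first third of each forward stroke is idle. About 3 N at the grip idle, 10 N driving. Stays where it is left.
- lever_pivot (a point): The lever's pivot, 30 mm over the bench, axis along the clamp's y.
- lever_grip (a point): Middle of the lever's wooden cross grip: a round bar 22 mm thick and 100 mm long along the clamp's y, 130 mm from the pivot. Can be pinched from above across the clamp's x, and turns freely enough in the pads for the gripper to stay upright. Two flat lever arms and a cross piece lie under its middle, from 10 mm below the bar's centre line.
- chest_drawer0 (a joint): Drawer of the small wooden chest (220 deep, 240 wide, 110 mm high, fixed): m it is pulled out, 0 shut, at most 0.15. It starts almost shut. Runs easily (1 N). Inside 175 mm by 198 mm, floor 22 mm over the bench, walls 6 mm thick rising to 88 mm over the bench.
- chest_drawer0_handle (a point): Middle of the drawer's brass bar handle: 11 mm thick, 120 mm long along the drawer's y, 35 mm off the drawer front, 38 mm below the chest's top (72 mm over the bench). The drawer comes out along this frame's -x.
- caul_grip (a point): Centre of the caul's grip rib. The caul is a dark block with cork faces, 24 mm thick (its x), 120 mm long (its y), 36 mm high, with a rib 14 mm thick (x), 50 mm long (y), 24 mm high on top, pinched across x; this point lies 48 mm above its underside, 12 mm below the rib's top. It starts upright in the shut drawer, towards its front (15 to 45 mm before the chest's middle), long side about along the drawer front. z up.
- batten1_mid (a point): Centre of a loose light-wood batten, 32 x 32 mm in section, 130 mm long along its y, about 90 g. Laid on the bed its long side goes across the clamp (along the clamp's y); gaps between battens do not matter, the jaw closes them. Two or three battens lie on the bench.
- batten2_mid (a point): Another such batten.
- batten3_mid (a point): Another such batten (any of the three may be absent).
- batten1: The same batten, origin at the middle of its underside.
- batten2: As batten1.
- batten3: As batten1.
- gouge1: Bystander: wood carving gouge, 235 mm, lying on the bench, not part of the work. A mallet and a tin stand farther off.
- gouge2: Bystander: a wider gouge.
Not all that is in view belongs to the job. Leave any grey look-alike of the batten2 alone.

How it is judged:
By the outcome, as a careful person would: the job done as asked, in the order asked, and still so for the second after the job is handed in, with the robot touching nothing.
Of batten1, batten2, batten3 only 2 to 3 are there at a start; the rules pass over those that are not, and their reading is None.
At some moment in a run one of batten1, batten2, batten3 may be knocked a few centimetres aside while the robot is not near it.
Once in a run the grip may slacken for a moment while it holds something.
It also fails if it takes over 200 s, if anything falls off the work surface, if the arm or the gripper's body presses on something with over 40 N, if the wrist force passes 120 N, or if a joint passes its speed limit or range.

ROBOT

A 7-joint arm with a two-finger parallel gripper is mounted at the origin on the work surface. World frame = base frame: x ahead of the robot, y to its left, z up, the work surface at z = 0. Lengths are in m, angles in rad, forces in N, time in s.
With the tool pointing down it reaches from about 0.35 to 0.9 m from the base axis. Payload 7.2 kg.
Tool frame: the origin (TCP) lies at the very end of the fingers, on their centre line; the grasp point (between the pads) lies 19 mm behind it; z points along the fingers, y is the line along which they close (so a half turn about z gives the same grasp; the last joint's range is limited). The gripper opens to 88 mm and grips with 3 to 60 N. Pads are 20 mm wide; open, the fingers measure 115 mm over their backs; the gripper's body (75 mm by 178 mm) begins 61 mm behind the grasp point.
Start: joints at [-1.359, 0.411, -0.013, 1.596, 0.006, 1.134, -0.082], TCP at [0.173, 0.601, 0.223] pointing down, gripper open.
Joint ranges: [-2.95, 2.95], [-0.29, 1.99], [-1.47, 1.44], [0.14, 2.54], [-1.03, 4.17], [0.13, 1.85], [-2.86, 2.86]. Speed limits (rad/s): [2.39, 2.39, 3.01, 3.01, 3.14, 3.14, 3.14].

INTERFACE

Orientations are given as a unit quaternion [x, y, z, w].
In Python, from station import * gives the robot as it stands.
- The arm moves only by the tool move_arm, never from a script. Its argument "motion" is a list of rows, each a list of 3 entries, a list of its own where there are three numbers: the shift along the world's x, y, z in m, then the turn, a rotation vector about the world's x, y, z in rad, then the finger opening in m, from 0 to 0.0878. In form: [[[dx, dy, dz], [wx, wy, wz], gripper], ...]. A call has exactly 5 rows; each row shifts and turns the commanded pose from where the row before left it; what a row does not reach is not made up. A row lasts 1/10 s, in which the tool goes at most 50 mm and 8.59 degrees, less where a joint would pass 70% of its speed; a pose out of reach is approached as far as the arm can. A call is refused whole if a number of a shift passes 0.05 or a number of a turn 0.15, either way. A call with a gripper value outside its range is refused whole. The fingers move at their own pace and stop on an object; "force" is the grip in N (left out, the last holds). Time passes only in rows, so rows that do not move let the fingers close, or fill a call up. It gives the time, the measured TCP pose, the force, the opening and the grip force at its end, in the units of the state.
- sense(): the state, without advancing time (a new reading comes with each control period).
- capture(name): name is "scene" or "top"; returns the picture (420x560x3 uint8, blue, green, red); there is no depth.
- get_calibration(name): a dict with "fx", "fy", "cx", "cy" (pixels), "k1" (the pictures are not rectified: a ray, as slopes to the right and down, at radius r is drawn at 1 + k1 r^2 times it, then the intrinsics apply), "origin" and "attitude" of the camera in the world. Camera axes: x right, y down, z forward; pixel columns grow to the right and rows downward; lengths in m; the calibration is good to about 2 mm. A picture is of the moment at which its call begins. get_calibration takes no time and is no camera call.
- job_done(): hands the job in; it is judged then, once.
The state is a dict: "clock": time; "joints": joint angles; "joint_velocities": joint speeds; "effort": joint torques, N m; "tool_pos": TCP position; "eef_rot": TCP orientation; "wrist_force": force on the tool from outside, world axes, zero at the start; "moment": the same for the moment, N m; "width": finger opening in m; "grip_force": force on a finger pad.
Only numpy, scipy, OpenCV 4.12 (cv2) and the standard library are available. Lean on these libraries where they do the work, as an engineer would, in place of code of your own. Each camera call takes 0.05 s, during which the arm holds its last target. There are 200 camera calls.

## Working session

There is one attempt and no reset: what is moved stays moved. The work goes in short steps, Python scripts to look and compute and a tool call to move; the robot and the scene stay as the last step left them, time stands still between calls to the robot, and variables do not carry over. Pictures are saved under pics/ and viewed, at most 14 in all, crops included, and the job is handed in when it is done.

Besides the shell and the picture viewer there is one more tool, called after "Emit:" by a JSON object that holds its "method" and its "body", one argument or row to a line. move_arm: Moves the arm, as the interface text tells. Its arguments: {"type":"object","properties":{"motion":{"type":"array","items":{"type":"array"}},"force":{"type":"number"}},"required":["motion"]}

```bash
ls; mkdir -p pics
python3 - <<'E'
from station import *
import cv2
for n in("scene","top"):
    cv2.imwrite(f"pics/{n}0.png",capture(n)); print(n,get_calibration(n))
print(sense())
E
```

```text
pics
scene {'fx': 392.53690125488725, 'fy': 392.53690125488725, 'cx': 285.5279460296525, 'cy': 209.23325194993114, 'k1': -0.020095403476874673, 'origin': array([ 1.00389644, -0.57879223,  1.0331381 ]), 'attitude': array([ 0.87874116,  0.35236432, -0.11755332, -0.29972417])}
top {'fx': 424.53969751174367, 'fy': 424.53969751174367, 'cx': 281.00566271007614, 'cy': 217.2672467187777, 'k1': -0.013747660324084036, 'origin': array([ 0.40816816, -0.04108552,  1.3901698 ]), 'attitude': array([-0.70387539,  0.70905062, -0.03523804,  0.02376828])}
{'clock': 0.1, 'joints': array([-1.35923972,  0.41182559, -0.01267971,  1.59692258,  0.00558104,
        1.13429625, -0.08219607]), 'joint_velocities': array([ 2.90294155e-04, -1.36875229e-03,  1.32700222e-03, -2.42744601e-03,
       -2.21161417e-03,  2.15419535e-05,  6.35151306e-05]), 'effort': array([ 3.29664530e-03, -5.89099967e+01,  6.44104332e-01, -2.91702998e+01,
       -5.37910382e-02,  1.45548649e-02,  5.41658835e-05]), 'tool_pos': array([0.17250378, 0.6002679 , 0.22190526]), 'eef_rot': array([ 1.39427371e-01,  9.90232047e-01, -7.06343108e-04, -5.12912794e-05]), 'wrist_force': array([ 0.28601539,  0.67311098, -0.72637995]), 'moment': array([0.03654651, 0.0178062 , 0.02664667]), 'grip_force': 0.0, 'width': 0.08752263805254455}
```

View pics/top0.png

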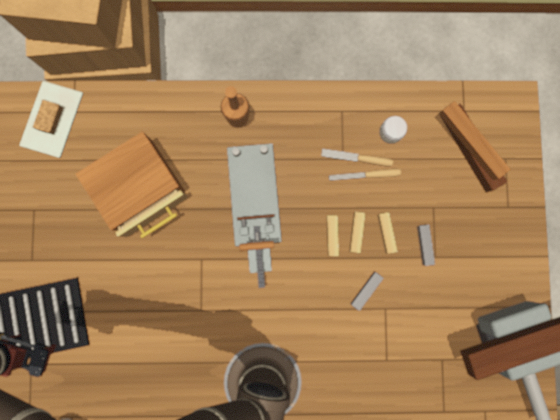

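View pics/scene0.png

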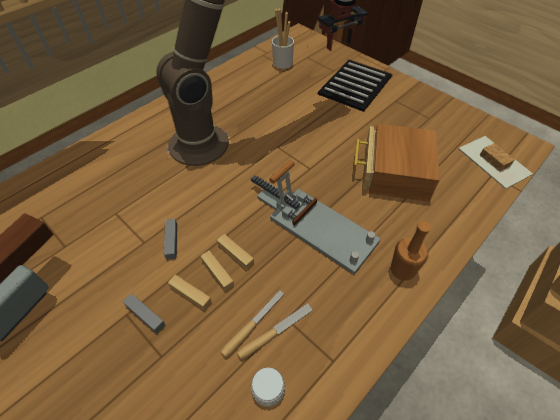

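The top view shows the three light battens at about (333,236), (358,232) and (388,233). The clamp runs upward from the lever grip at (257,246) to the posts at (237,152) and (264,149). The chest is at (130,185) with its handle at (158,222). I'll enlarge crops of both areas.

```bash
cat > h.py <<'E'
from station import *
import numpy as np, cv2
from scipy.spatial.transform import Rotation as R
def cam(n):
    c=get_calibration(n); return c,np.array([[c['fx'],0,c['cx']],[0,c['fy'],c['cy']],[0,0,1]]),R.from_quat(c['attitude']).as_matrix()
def world(n,uv,z):
    c,K,A=cam(n); p=cv2.undistortPoints(np.array(uv,float).reshape(-1,1,2),K,np.array([c['k1'],0,0,0,0])).reshape(-1,2)
    d=np.c_[p,np.ones(len(p))]@A.T; z=np.broadcast_to(z,len(p)); return c['origin']+d*((z-c['origin'][2])/d[:,2])[:,None]
def pix(n,P):
    c,K,A=cam(n); q=(np.array(P,float).reshape(-1,3)-c['origin'])@A
    return cv2.projectPoints(q,np.zeros(3),np.zeros(3),K,np.array([c['k1'],0,0,0,0]))[0].reshape(-1,2)
def crop(n,x0,y0,x1,y1,s,f):
    cv2.imwrite('pics/'+f,cv2.resize(capture(n)[y0:y1,x0:x1],None,fx=s,fy=s,interpolation=cv2.INTER_CUBIC))
def st():
    s=sense(); r=R.from_quat(s['eef_rot']).as_matrix()
    print(round(s['clock'],2),'tcp',s['tool_pos'].round(4),'tooly',r[:,1].round(3),'z',r[:,2].round(3),'F',s['wrist_force'].round(1),'w',round(s['width'],4),'g',round(s['grip_force'],1),'j',s['joints'].round(2))
E
python3 - <<'E'
from h import *
crop("top",220,135,420,285,4,"a.png"); crop("top",70,125,200,245,5,"b.png")
E
```

```text
(no output)
```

View pics/a.png

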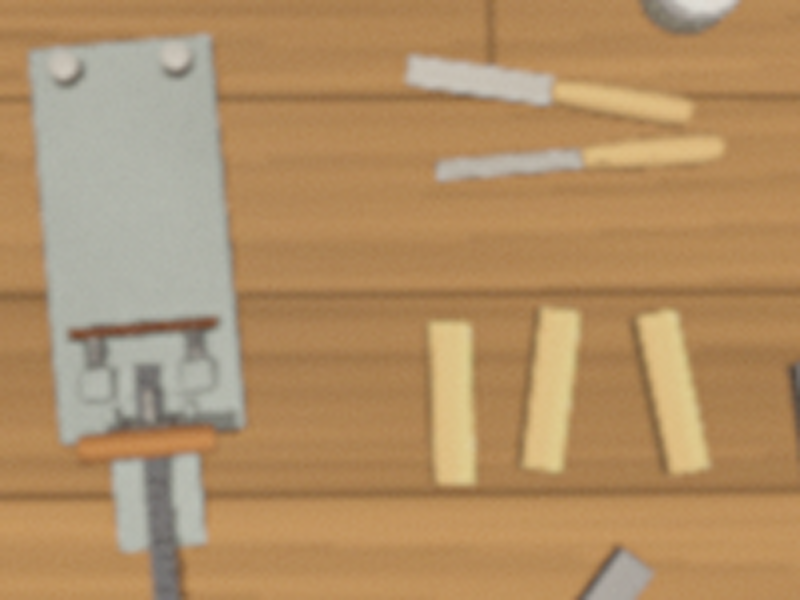

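View pics/b.png

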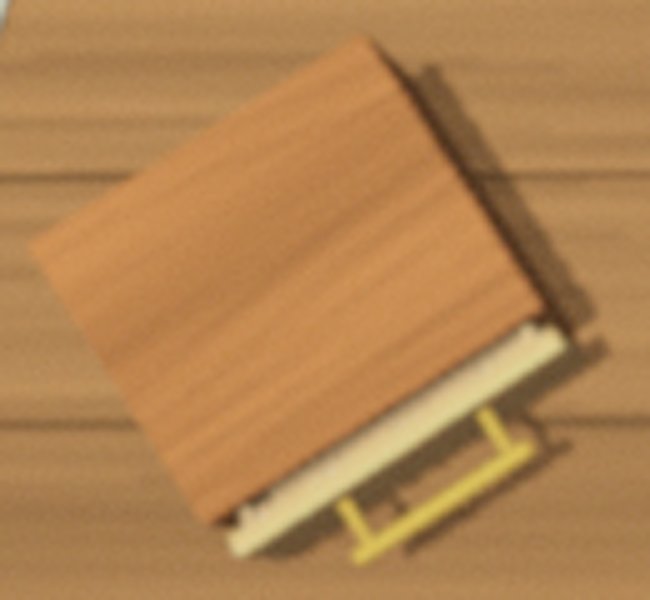

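Crop a (4x, from 220,135): bed corners at (32,50), (212,37), (62,443), (243,427), posts at (66,64) and (177,57), grip from (80,449) to (214,438), and the three battens. Crop b (5x, from 70,125): the chest top corners, and the handle from (360,557) to (532,448).

Run:
```python
from h import *
a=lambda L:(np.array(L)+.5)/4-.5+[220,135]
b=lambda L:(np.array(L)+.5)/5-.5+[70,125]
bed=world("top",a([(32,50),(212,37),(243,427),(62,443)]),.02)[:,:2]
far=bed[:2].mean(0);near=bed[2:].mean(0);d=far-near
print("bed",bed.round(4).tolist(),"len",np.linalg.norm(d),"yaw",np.degrees(np.arctan2(d[1],d[0])),"center",bed.mean(0))
p=world("top",a([(66,64),(177,57)]),.055)[:,:2]; print("posts",p.round(4),np.linalg.norm(p[0]-p[1]),"yaw",np.degrees(np.arctan2(-(p[0]-p[1])[0],(p[0]-p[1])[1])))
g=world("top",a([(79,449),(215,438)]),.157)[:,:2];print("grip",g.round(4),g.mean(0),np.linalg.norm(g[0]-g[1]))
q=world("top",a([(70,330),(217,318)]),.048)[:,:2];print("pad",q.round(4),q.mean(0),np.linalg.norm(q[0]-q[1]))
for L in([(428,321),(470,321),(476,485),(434,485)],[(541,307),(581,311),(563,472),(522,469)],[(637,317),(678,309),(711,468),(669,475)]):
    w=world("top",a(L),.032)[:,:2];e=w[:2].mean(0)-w[2:].mean(0);print("bat",w.mean(0).round(4),"len",np.linalg.norm(e).round(4),"ang",np.degrees(np.arctan2(e[1],e[0])).round(1))
c=world("top",b([(32,243),(368,37),(545,308),(210,522)]),.11)[:,:2]
print("chest",c.round(4).tolist(),c.mean(0))
e=(c[0]+c[1]-c[2]-c[3])/2;f=(c[0]+c[3]-c[1]-c[2])/2;print(np.linalg.norm(e),np.linalg.norm(f),np.degrees(np.arctan2(e[1],e[0])),np.degrees(np.arctan2(f[1],f[0]))-90)
h=world("top",b([(360,557),(532,448)]),.072)[:,:2];k=h[0]-h[1];print("handle",h.round(4),h.mean(0),np.linalg.norm(k),np.degrees(np.arctan2(k[1],k[0]))-90)
```

```text
bed [[0.7548, 0.1095], [0.765, -0.0382], [0.4448, -0.0611], [0.433, 0.0845]] len 0.32189166551769954 yaw 4.267088459656445 center [0.59937651 0.02366962]
posts [[ 0.7344  0.0785]
 [ 0.7397 -0.0102]] 0.0887933069964933 yaw 3.4240558039964935
grip [[ 0.4261  0.0597]
 [ 0.4333 -0.0388]] [0.42968825 0.01045209] 0.09870888455934913
pad [[ 0.5218  0.0757]
 [ 0.5306 -0.0408]] [0.52616131 0.01746922] 0.11681142295759253
bat [ 0.4626 -0.2287] len 0.1315 ang 1.1
bat [ 0.4727 -0.3092] len 0.1309 ang -7.9
bat [ 0.4699 -0.4076] len 0.1297 ang 10.0
chest [[0.6538, 0.5598], [0.7806, 0.3585], [0.6119, 0.2479], [0.4832, 0.4474]] [0.6323617  0.40339963]
0.20296961191385024 0.2377049552001371 33.32253358184234 32.50984487886545
handle [[0.4631 0.3688]
 [0.5301 0.2634]] [0.49661946 0.31611398] 0.12487110573000482 32.45761295206397
```

Emit:
{"method": "move_arm", "body": {
  "motion": [
    [[0.025,-0.035,0],[0,0,-0.142],0.0878],
    [[0.025,-0.035,0],[0,0,-0.142],0.0878],
    [[0.025,-0.035,0],[0,0,-0.142],0.0878],
    [[0.025,-0.035,0],[0,0,-0.142],0.0878],
    [[0.025,-0.035,0],[0,0,-0.142],0.0878]
  ],
  "force": 25
}}

```text
clock: 0.7
tool_pos: [0.2984, 0.4241, 0.2226]
eef_rot: [0.477, 0.879, 0.0, -0.0]
wrist_force: [0.4, 0.4, 0.8]
width: 0.0882
grip_force: 0.0
```

Emit:
{"method": "move_arm", "body": {
  "motion": [
    [[0.025,-0.035,0],[0,0,-0.142],0.07],
    [[0.025,-0.035,0],[0,0,-0.142],0.07],
    [[0.025,-0.035,0],[0,0,-0.142],0.07],
    [[0.025,-0.035,0],[0,0,-0.142],0.07],
    [[0.025,-0.035,0],[0,0,-0.142],0.07]
  ]
}}

```text
clock: 1.2
tool_pos: [0.4233, 0.2492, 0.2228]
eef_rot: [0.753, 0.658, 0.0, -0.0]
wrist_force: [0.8, 0.1, -0.3]
width: 0.0701
grip_force: 0.0
```

Emit:
{"method": "move_arm", "body": {
  "motion": [
    [[0.004,-0.045,0],[0,0,-0.142],0.06],
    [[0.004,-0.045,0],[0,0,-0.142],0.06],
    [[0.004,-0.045,0],[0,0,-0.142],0.06],
    [[0.004,-0.045,0],[0,0,-0.142],0.06],
    [[0.004,-0.045,0],[0,0,-0.142],0.06]
  ]
}}

```text
clock: 1.7
tool_pos: [0.4424, 0.0239, 0.2228]
eef_rot: [0.935, 0.355, 0.0, -0.0]
wrist_force: [1.7, 0.1, 0.4]
width: 0.0598
grip_force: 0.0
```

Emit:
{"method": "move_arm", "body": {
  "motion": [
    [[0.004,-0.045,0],[0,0,-0.142],0.06],
    [[0.004,-0.045,0],[0,0,-0.142],0.06],
    [[0.004,-0.045,0],[0,0,-0.142],0.06],
    [[0.004,-0.045,0],[0,0,-0.142],0.06],
    [[0.004,-0.045,0],[0,0,-0.142],0.06]
  ]
}}

```text
clock: 2.2
tool_pos: [0.4626, -0.2009, 0.2229]
eef_rot: [1.0, 0.008, 0.0, -0.0]
wrist_force: [1.0, 0.8, 0.1]
width: 0.0599
grip_force: 0.0
```

```bash
python3 -c "
from h import *
st()"
```

```text
2.2 tcp [ 0.4626 -0.2009  0.2229] tooly [ 0.017 -1.    -0.   ] z [ 0.001  0.    -1.   ] F [1.  0.8 0.1] w 0.0599 g 0.0 j [-0.43  0.27  0.9   1.93 -0.24  1.06 -0.98]
```

Emit:
{"method": "move_arm", "body": {
  "motion": [
    [[0,-0.014,-0.04],[0,0,0],0.06],
    [[0,-0.014,-0.04],[0,0,0],0.06],
    [[0,0,-0.04],[0,0,0],0.06],
    [[0,0,-0.04],[0,0,0],0.06],
    [[0,0,-0.03],[0,0,0],0.06]
  ]
}}

```text
clock: 2.7
tool_pos: [0.4616, -0.227, 0.0302]
eef_rot: [1.0, 0.011, -0.001, -0.0]
wrist_force: [0.1, -0.3, 0.5]
width: 0.0602
grip_force: 0.0
```

Emit:
{"method": "move_arm", "body": {
  "motion": [
    [[0,0,-0.018],[0,0,0],0.06],
    [[0,0,-0.01],[0,0,0],0.06],
    [[0,0,0],[0,0,0],0.02],
    [[0,0,0],[0,0,0],0.02],
    [[0,0,0],[0,0,0],0.02]
  ]
}}

```text
clock: 3.2
tool_pos: [0.4634, -0.2276, 0.0057]
eef_rot: [1.0, 0.011, 0.001, 0.0]
wrist_force: [0.4, -0.9, 0.4]
width: 0.0394
grip_force: 0.0
```

Emit:
{"method": "move_arm", "body": {
  "motion": [
    [[0,0,0],[0,0,0],0.02],
    [[0,0,0.01],[0,0,0],0.02],
    [[0,0,0.03],[0,0,0],0.02],
    [[0,0,0.04],[0,0,0],0.02],
    [[0,0,0.04],[0,0,0],0.02]
  ]
}}

```text
clock: 3.7
tool_pos: [0.462, -0.2273, 0.1265]
eef_rot: [1.0, 0.011, -0.0, -0.0]
wrist_force: [1.6, 0.3, -1.2]
width: 0.0316
grip_force: 25.0
```

```bash
python3 -c "
from h import *
st()
crop('top',220,135,420,285,4,'c.png')"
```

```text
3.7 tcp [ 0.462  -0.2273  0.1265] tooly [ 0.021 -1.    -0.   ] z [-0.001  0.    -1.   ] F [ 1.6  0.3 -1.2] w 0.0316 g 25.0 j [-0.27  0.43  0.82  2.   -0.41  0.88 -0.78]
```

View pics/c.png

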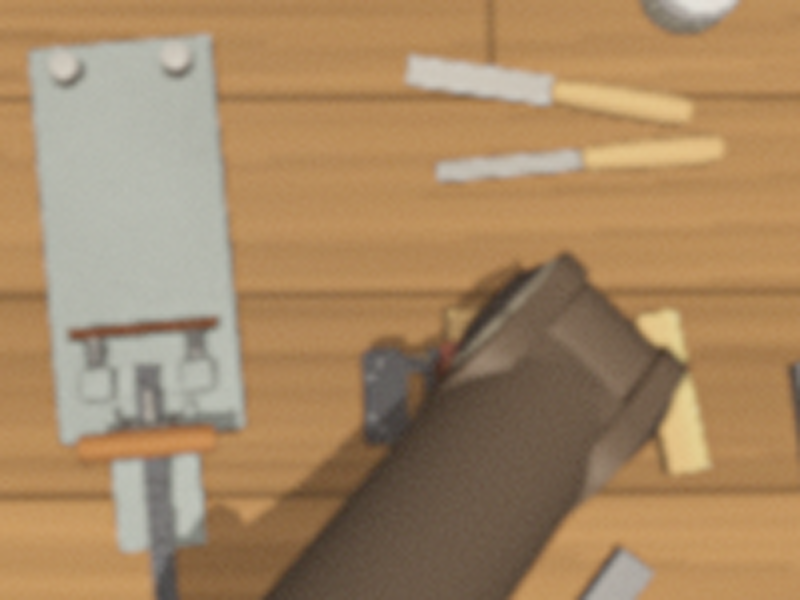

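The first batten is held (31.6 mm wide) and the other two haven't moved.

Emit:
{"method": "move_arm", "body": {
  "motion": [
    [[0.022,0.0236,0],[0,0,0.14],0.02],
    [[0.022,0.0236,0],[0,0,0.148],0.02],
    [[0.022,0.0236,0],[0,0,0.148],0.02],
    [[0.022,0.0236,0],[0,0,0.148],0.02],
    [[0.022,0.0236,0],[0,0,0.148],0.02]
  ]
}}

```text
clock: 4.25
tool_pos: [0.5733, -0.1082, 0.1255]
eef_rot: [0.929, 0.371, 0.0, 0.0]
wrist_force: [0.1, -0.1, -1.0]
width: 0.0317
grip_force: 25.0
```

Emit:
{"method": "move_arm", "body": {
  "motion": [
    [[0.022,0.0236,0],[0,0,0.148],0.02],
    [[0.022,0.0236,0],[0,0,0.148],0.02],
    [[0.022,0.0236,0],[0,0,0.148],0.02],
    [[0.022,0.0236,0],[0,0,0.148],0.02],
    [[0.022,0.0236,0],[0,0,0.148],0.02]
  ]
}}

```text
clock: 4.75
tool_pos: [0.6833, 0.0096, 0.1254]
eef_rot: [0.732, 0.682, -0.0, 0.0]
wrist_force: [0.6, -0.6, -1.4]
width: 0.0319
grip_force: 25.0
```

Emit:
{"method": "move_arm", "body": {
  "motion": [
    [[0.022,0.0236,0],[0,0,0.148],0.02],
    [[0,0,0],[0,0,0],0.02],
    [[0,0,0],[0,0,0],0.02],
    [[0,0,-0.02],[0,0,0],0.02],
    [[0,0,0],[0,0,0],0.02]
  ]
}}

```text
clock: 5.25
tool_pos: [0.7024, 0.0306, 0.1028]
eef_rot: [0.683, 0.731, -0.002, -0.001]
wrist_force: [-1.3, 0.4, -2.4]
width: 0.0321
grip_force: 25.0
```

```bash
python3 -c "
from h import *
st()
crop('scene',240,150,400,280,5,'d.png')"
```

```text
5.25 tcp [0.7024 0.0306 0.1028] tooly [ 0.998  0.068 -0.004] z [-0.004 -0.001 -1.   ] F [-1.3  0.4 -2.4] w 0.0321 g 25.0 j [-0.32  0.67  0.33  1.51 -0.24  1.    0.14]
```

View pics/d.png

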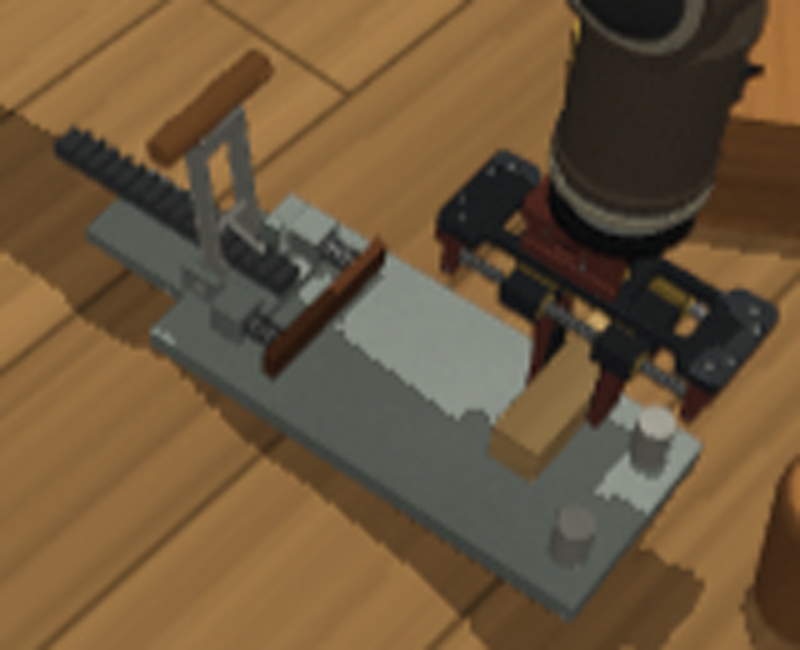

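The batten hangs over the bed with the post tops at (657,420) and (575,520) in this crop and the pad's top front edge from (381,246) to (273,362). I'll use them to refine the clamp frame.

Run:
```python
from h import *
s=lambda L:(np.array(L)+.5)/5-.5+[240,150]
a=lambda L:(np.array(L)+.5)/4-.5+[220,135]
print("posts",world("scene",s([(575,519),(657,419)]),.055).round(4))
print("posts base",world("scene",s([(571,556),(652,460)]),.02).round(4))
print("posts top cam",world("top",a([(66,62),(177,55)]),.055).round(4),world("top",a([(66,67),(177,60)]),.055).round(4))
print("pad",world("scene",s([(383,250),(273,362)]),.048).round(4))
g1=world("scene",s([(210,107)]*2),[.13,.17]);g2=world("top",a([(147,443)]*2),[.13,.17])
A=[]
d1=g1[1]-g1[0];d2=g2[1]-g2[0];t=np.linalg.lstsq(np.c_[d1,-d2],g2[0]-g1[0],rcond=None)[0]
print("grip",g1[0]+t[0]*d1,g2[0]+t[1]*d2)
# predicted pixels of frame hypotheses
for px in(.445,.449,.453,.457):
    o=np.array([px,.0129]);e=np.array([.9973,.0732]);n=np.array([-.0732,.9973])
    P=[[*(o+.291*e+y*n),.055] for y in(-.045,.045)]+[[*(o+.291*e+y*n),.020] for y in(-.045,.045)]
    print(px,"top",((pix("top",P)-[220,135]+.5)*4-.5).round(0).tolist(),"scene",((pix("scene",P)-[240,150]+.5)*5-.5).round(0).tolist())
```

```text
posts [[ 0.7442 -0.0093  0.055 ]
 [ 0.7371  0.0806  0.055 ]]
posts base [[ 0.7488 -0.0109  0.02  ]
 [ 0.7433  0.0773  0.02  ]]
posts top cam [[ 0.736   0.0785  0.055 ]
 [ 0.7413 -0.0102  0.055 ]] [[ 0.732   0.0785  0.055 ]
 [ 0.7373 -0.0102  0.055 ]]
pad [[ 0.529   0.0699  0.048 ]
 [ 0.5383 -0.0446  0.048 ]]
grip [0.43078865 0.01132821 0.1548495 ] [0.43008738 0.0105822  0.15480586]
0.445 top [[178.0, 58.0], [65.0, 67.0], [179.0, 69.0], [69.0, 77.0]] scene [[566.0, 515.0], [649.0, 416.0], [558.0, 545.0], [639.0, 447.0]]
0.449 top [[178.0, 54.0], [65.0, 62.0], [179.0, 64.0], [69.0, 72.0]] scene [[571.0, 519.0], [654.0, 419.0], [563.0, 549.0], [644.0, 451.0]]
0.453 top [[178.0, 49.0], [65.0, 57.0], [179.0, 59.0], [69.0, 68.0]] scene [[577.0, 523.0], [659.0, 423.0], [568.0, 553.0], [649.0, 455.0]]
0.457 top [[178.0, 44.0], [65.0, 52.0], [179.0, 54.0], [69.0, 63.0]] scene [[582.0, 527.0], [665.0, 427.0], [574.0, 558.0], [654.0, 459.0]]
```

Emit:
{"method": "move_arm", "body": {
  "motion": [
    [[0.004,0.0015,-0.02],[0,0,0.005],0.02],
    [[0,0,-0.02],[0,0,0],0.02],
    [[0,0,-0.02],[0,0,0],0.02],
    [[0,0,-0.012],[0,0,0],0.02],
    [[0,0,0],[0,0,0],0.02]
  ]
}}

```text
clock: 5.8
tool_pos: [0.7073, 0.0336, 0.0303]
eef_rot: [0.68, 0.733, -0.001, -0.001]
wrist_force: [-0.6, -0.7, -0.9]
width: 0.0318
grip_force: 25.0
```

Emit:
{"method": "move_arm", "body": {
  "motion": [
    [[0,0,-0.002],[0,0,0],0.02],
    [[0,0,-0.002],[0,0,0],0.02],
    [[0,0,-0.001],[0,0,0],0.02],
    [[0,0,0],[0,0,0],0.02],
    [[0,0,0],[0,0,0],0.02]
  ]
}}

```text
clock: 6.3
tool_pos: [0.7088, 0.0338, 0.0281]
eef_rot: [0.68, 0.733, 0.0, 0.0]
wrist_force: [-0.9, -0.1, -1.0]
width: 0.032
grip_force: 25.0
```

```bash
python3 -c "
from h import *
st()"
```

```text
6.3 tcp [0.7088 0.0338 0.0281] tooly [0.997 0.076 0.001] z [ 0.001  0.    -1.   ] F [-0.9 -0.1 -1. ] w 0.032 g 25.0 j [-0.3   0.76  0.3   1.54 -0.26  0.88  0.16]
```

Emit:
{"method": "move_arm", "body": {
  "motion": [
    [[0,-0.0015,-0.001],[0,0,0],0.02],
    [[0,0,-0.001],[0,0,0],0.02],
    [[0,0,-0.001],[0,0,0],0.02],
    [[0,0,0],[0,0,0],0.02],
    [[0,0,0],[0,0,0],0.02]
  ]
}}

```text
clock: 6.8
tool_pos: [0.7087, 0.0319, 0.0257]
eef_rot: [0.68, 0.733, 0.0, 0.0]
wrist_force: [-2.8, -1.5, 7.2]
width: 0.0318
grip_force: 25.0
```

Emit:
{"method": "move_arm", "body": {
  "motion": [
    [[0,0,0],[0,0,0],0.042],
    [[0,0,0],[0,0,0],0.042],
    [[0,0,0],[0,0,0],0.042],
    [[0,0,0.02],[0,0,0],0.042],
    [[0,0,0.04],[0,0,0],0.042]
  ]
}}

```text
clock: 7.3
tool_pos: [0.7061, 0.0324, 0.0815]
eef_rot: [0.68, 0.734, -0.003, -0.002]
wrist_force: [0.4, -0.1, 0.3]
width: 0.0421
grip_force: 0.0
```

```bash
python3 -c "
from h import *
st()"
```

```text
7.3 tcp [0.7061 0.0324 0.0815] tooly [ 0.997  0.076 -0.007] z [-0.007 -0.001 -1.   ] F [ 0.4 -0.1  0.3] w 0.0421 g 0.0 j [-0.31  0.7   0.32  1.51 -0.24  0.98  0.15]
```

Emit:
{"method": "move_arm", "body": {
  "motion": [
    [[-0.0095,-0.0265,0.02],[0,0,-0.149],0.06],
    [[-0.02,-0.0285,0.02],[0,0,-0.149],0.06],
    [[-0.02,-0.0285,0],[0,0,-0.149],0.06],
    [[-0.02,-0.0285,0],[0,0,-0.149],0.06],
    [[-0.02,-0.0285,0],[0,0,-0.149],0.06]
  ]
}}

```text
clock: 7.8
tool_pos: [0.6183, -0.1091, 0.1249]
eef_rot: [0.901, 0.433, 0.0, 0.0]
wrist_force: [0.2, -0.9, -1.0]
width: 0.0602
grip_force: 0.0
```

```bash
cat >> h.py <<'E'
def bats(im,n="top",z=.032):
    x0,y0=(215,130) if n=="top" else (150,180)
    y=cv2.cvtColor(im,cv2.COLOR_BGR2HSV)
    m=cv2.inRange(y,(14,60,185),(30,165,255)); m[:y0]=0; m[:,:x0]=0; m[300:]=0; m[:,430:]=0
    for c in cv2.findContours(m,cv2.RETR_EXTERNAL,cv2.CHAIN_APPROX_NONE)[0]:
        if cv2.contourArea(c)<80: continue
        w=world(n,c.reshape(-1,2),z)[:,:2].astype(np.float32); (p,s,a)=cv2.minAreaRect(w)
        a=a if s[0]>s[1] else a+90
        print("blob",np.round(p,4),np.round(s,3),round((a+90)%180-90,1))
E
python3 -c "
from h import *
bats(cv2.imread('pics/top0.png'));print()
bats(capture('top'));st()"
```

```text
blob [ 0.309  -0.4366] [0.132 0.032] 89.4
blob [ 0.3066 -0.0928] [0.05  0.475] -87.8
blob [0.3199 0.0822] [0.028 0.13 ] -89.0
blob [0.3643 0.0949] [0.105 0.038] 89.5
blob [ 0.3649 -0.2854] [0.504 0.062] 86.2
blob [ 0.4638 -0.2299] [0.129 0.036] 1.0
blob [ 0.4709 -0.4077] [0.132 0.033] 10.7
blob [ 0.4734 -0.3091] [0.034 0.132] -7.7
blob [ 0.6135 -0.3472] [0.022 0.398] -88.4
blob [ 0.6658 -0.3968] [0.118 0.023] 89.8
blob [ 0.717  -0.3975] [0.227 0.053] 89.8

blob [0.3476 0.1265] [0.072 0.041] 0.3
blob [ 0.3232 -0.3181] [0.436 0.127] 89.4
blob [0.4358 0.1157] [0.064 0.022] 89.6
blob [ 0.4814 -0.4691] [0.134 0.159] -79.4
blob [ 0.4699 -0.3255] [0.072 0.134] -10.7
blob [ 0.5984 -0.3634] [0.082 0.369] -88.6
blob [0.608  0.1242] [0.092 0.048] 0.3
blob [0.6831 0.1278] [0.046 0.042] 0.2
blob [0.7112 0.0349] [0.034 0.131] -86.1
blob [0.7735 0.0436] [0.212 0.012] 88.1
blob [ 0.7142 -0.3878] [0.328 0.159] 89.9
blob [ 0.7902 -0.508 ] [0.091 0.034] 89.9
blob [0.7984 0.0533] [0.192 0.02 ] 89.8
7.85 tcp [ 0.6146 -0.1159  0.1251] tooly [ 0.771 -0.637  0.001] z [-0.002 -0.003 -1.   ] F [-3.  -4.4 -0.6] w 0.06 g 0.0 j [-0.27  0.55  0.55  1.72 -0.33  0.96 -0.29]
```

```bash
python3 -c "
from h import *
crop('top',220,135,420,285,4,'e.png')"
```

```text
(no output)
```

View pics/e.png

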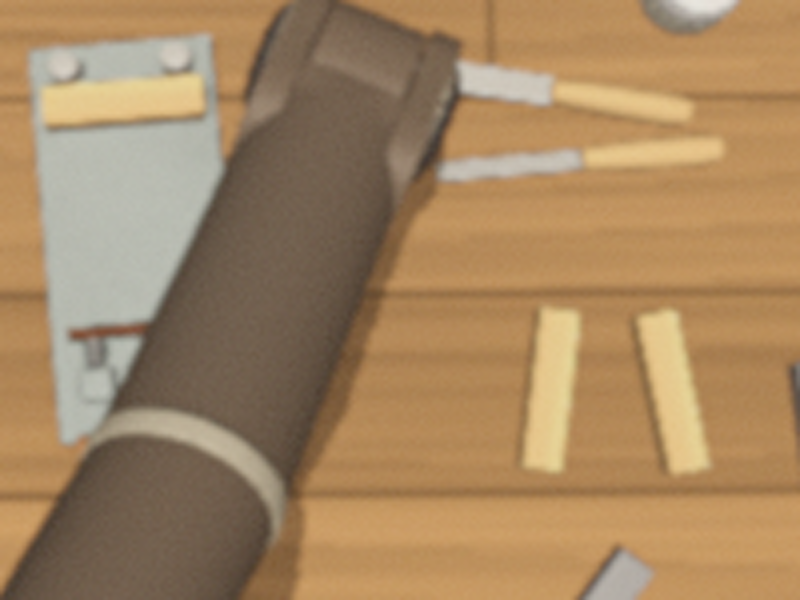

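Battens B and C haven't moved and batten A lies centred just before the posts. Going on to B.

Emit:
{"method": "move_arm", "body": {
  "motion": [
    [[-0.0203,-0.0276,0],[0,0,-0.1453],0.06],
    [[-0.0203,-0.0276,0],[0,0,-0.1453],0.06],
    [[-0.0203,-0.0276,0],[0,0,-0.1453],0.06],
    [[-0.0203,-0.0276,0],[0,0,-0.1453],0.06],
    [[-0.0203,-0.0276,0],[0,0,-0.1453],0.06]
  ]
}}

```text
clock: 8.4
tool_pos: [0.5173, -0.2467, 0.1247]
eef_rot: [0.996, 0.086, 0.0, -0.0]
wrist_force: [0.3, -0.4, 0.5]
width: 0.0599
grip_force: 0.0
```

Emit:
{"method": "move_arm", "body": {
  "motion": [
    [[-0.0203,-0.0276,0],[0,0,-0.1453],0.06],
    [[-0.0203,-0.0276,0],[0,0,-0.1453],0.06],
    [[0,0,-0.02],[0,0,0],0.06],
    [[0,0,-0.02],[0,0,0],0.06],
    [[0,0,0],[0,0,0],0.06]
  ]
}}

```text
clock: 8.9
tool_pos: [0.4761, -0.3002, 0.0826]
eef_rot: [0.998, -0.057, -0.002, -0.001]
wrist_force: [-0.5, -0.5, -0.9]
width: 0.0602
grip_force: 0.0
```

```bash
python3 -c "
from h import *
st()"
```

```text
8.9 tcp [ 0.4761 -0.3002  0.0826] tooly [-0.114 -0.993 -0.001] z [-0.003  0.002 -1.   ] F [-0.5 -0.5 -0.9] w 0.0602 g 0.0 j [-0.09  0.58  0.78  1.92 -0.53  0.86 -0.71]
```

Emit:
{"method": "move_arm", "body": {
  "motion": [
    [[-0.0034,-0.009,0],[0,0,-0.024],0.06],
    [[0,0,-0.03],[0,0,0],0.06],
    [[0,0,-0.03],[0,0,0],0.06],
    [[0,0,-0.015],[0,0,0],0.06],
    [[0,0,-0.003],[0,0,0],0.02]
  ]
}}

```text
clock: 9.4
tool_pos: [0.4732, -0.3105, 0.0059]
eef_rot: [0.998, -0.07, -0.001, -0.0]
wrist_force: [0.3, -0.2, -1.0]
width: 0.0552
grip_force: 0.0
```

Emit:
{"method": "move_arm", "body": {
  "motion": [
    [[0,0,0],[0,0,0],0.02],
    [[0,0,0],[0,0,0],0.02],
    [[0,0,0],[0,0,0],0.02],
    [[0,0,0.01],[0,0,0],0.02],
    [[0,0,0.03],[0,0,0],0.02]
  ]
}}

```text
clock: 9.9
tool_pos: [0.4724, -0.3095, 0.0461]
eef_rot: [0.998, -0.07, -0.002, -0.001]
wrist_force: [0.4, 0.1, -0.7]
width: 0.0319
grip_force: 25.0
```

Emit:
{"method": "move_arm", "body": {
  "motion": [
    [[0,0,0.04],[0,0,0],0.02],
    [[0,0,0.04],[0,0,0],0.02],
    [[0,0,0],[0,0,0],0.02],
    [[0,0,0],[0,0,0],0.02],
    [[0,0,0],[0,0,0],0.02]
  ]
}}

```text
clock: 10.4
tool_pos: [0.4733, -0.3097, 0.1262]
eef_rot: [0.998, -0.069, -0.0, -0.0]
wrist_force: [0.2, -0.3, -1.2]
width: 0.0319
grip_force: 25.0
```

```bash
python3 -c "
from h import *
st()"
```

```text
10.4 tcp [ 0.4733 -0.3097  0.1262] tooly [-0.138 -0.99  -0.001] z [-0.001  0.001 -1.   ] F [ 0.2 -0.3 -1.2] w 0.0319 g 25.0 j [-0.11  0.53  0.84  1.88 -0.48  0.94 -0.76]
```

Emit:
{"method": "move_arm", "body": {
  "motion": [
    [[0.015,0.028,0],[0,0,0.1485],0.02],
    [[0.015,0.028,0],[0,0,0.1485],0.02],
    [[0.015,0.028,0],[0,0,0.1485],0.02],
    [[0.015,0.028,0],[0,0,0.1485],0.02],
    [[0.015,0.028,0],[0,0,0.1485],0.02]
  ]
}}

```text
clock: 10.9
tool_pos: [0.5482, -0.169, 0.1253]
eef_rot: [0.954, 0.3, -0.001, -0.001]
wrist_force: [0.2, -0.8, -0.3]
width: 0.032
grip_force: 25.0
```

Emit:
{"method": "move_arm", "body": {
  "motion": [
    [[0.015,0.028,0],[0,0,0.1485],0.02],
    [[0.015,0.028,0],[0,0,0.1485],0.02],
    [[0.015,0.028,0],[0,0,0.1485],0.02],
    [[0.015,0.028,0],[0,0,0.1485],0.02],
    [[0.015,0.028,0],[0,0,0.1485],0.02]
  ]
}}

```text
clock: 11.4
tool_pos: [0.6231, -0.0291, 0.125]
eef_rot: [0.78, 0.626, -0.001, -0.001]
wrist_force: [0.1, 0.0, -0.3]
width: 0.0321
grip_force: 25.0
```

Emit:
{"method": "move_arm", "body": {
  "motion": [
    [[0.015,0.028,0],[0,0,0.1485],0.02],
    [[0.015,0.028,0],[0,0,0.1485],0.02],
    [[0,0,0],[0,0,0],0.02],
    [[0,0,-0.02],[0,0,0],0.02],
    [[0,0,0],[0,0,0],0.02]
  ]
}}

```text
clock: 11.9
tool_pos: [0.651, 0.025, 0.1031]
eef_rot: [0.682, 0.732, -0.003, -0.002]
wrist_force: [-0.8, 0.6, -1.2]
width: 0.0318
grip_force: 25.0
```

```bash
python3 -c "
from h import *
st()"
```

```text
11.9 tcp [0.651  0.025  0.1031] tooly [ 0.997  0.07  -0.006] z [-0.006 -0.001 -1.   ] F [-0.8  0.6 -1.2] w 0.0318 g 25.0 j [-0.34  0.59  0.33  1.66 -0.23  0.94  0.14]
```

Emit:
{"method": "move_arm", "body": {
  "motion": [
    [[0.001,0.0012,-0.02],[0,0,0.004],0.02],
    [[0,0,-0.02],[0,0,0],0.02],
    [[0,0,-0.02],[0,0,0],0.02],
    [[0,0,-0.012],[0,0,0],0.02],
    [[0,0,-0.002],[0,0,0],0.02]
  ]
}}

```text
clock: 12.4
tool_pos: [0.6532, 0.0261, 0.031]
eef_rot: [0.68, 0.733, -0.001, -0.001]
wrist_force: [-0.4, 0.8, -0.7]
width: 0.0316
grip_force: 25.0
```

Emit:
{"method": "move_arm", "body": {
  "motion": [
    [[0,0,-0.002],[0,0,0],0.02],
    [[0,0,-0.001],[0,0,0],0.02],
    [[0,0,-0.001],[0,0,0],0.02],
    [[0,0,-0.001],[0,0,0],0.02],
    [[0,0,0],[0,0,0],0.02]
  ]
}}

```text
clock: 12.9
tool_pos: [0.6548, 0.0269, 0.028]
eef_rot: [0.68, 0.733, 0.0, 0.0]
wrist_force: [0.1, 0.2, -0.6]
width: 0.0318
grip_force: 25.0
```

```bash
python3 -c "
from h import *
st()"
```

```text
12.9 tcp [0.6548 0.0269 0.028 ] tooly [0.997 0.076 0.001] z [ 0.001  0.    -1.   ] F [ 0.1  0.2 -0.6] w 0.0318 g 25.0 j [-0.32  0.68  0.3   1.69 -0.26  0.8   0.18]
```

Emit:
{"method": "move_arm", "body": {
  "motion": [
    [[0,0.001,-0.001],[0,0,0],0.02],
    [[0,0,-0.001],[0,0,0],0.02],
    [[0,0,-0.001],[0,0,0],0.02],
    [[0,0,0],[0,0,0],0.02],
    [[0,0,0],[0,0,0],0.04]
  ]
}}

```text
clock: 13.4
tool_pos: [0.6553, 0.0275, 0.0263]
eef_rot: [0.68, 0.733, 0.001, 0.001]
wrist_force: [0.0, -0.4, 0.2]
width: 0.0371
grip_force: 0.0
```

Emit:
{"method": "move_arm", "body": {
  "motion": [
    [[0,0,0],[0,0,0],0.04],
    [[0,0,0],[0,0,0],0.04],
    [[0,0,0.02],[0,0,0],0.04],
    [[0,0,0.04],[0,0,0],0.04],
    [[0,0,0.04],[0,0,0],0.04]
  ]
}}

```text
clock: 13.9
tool_pos: [0.6539, 0.0278, 0.1246]
eef_rot: [0.68, 0.733, -0.001, -0.001]
wrist_force: [1.1, 0.5, 0.0]
width: 0.0398
grip_force: 0.0
```

Emit:
{"method": "move_arm", "body": {
  "motion": [
    [[-0.008,-0.035,0],[0,0,-0.14],0.06],
    [[-0.008,-0.035,0],[0,0,-0.14],0.06],
    [[-0.008,-0.035,0],[0,0,-0.14],0.06],
    [[-0.008,-0.035,0],[0,0,-0.14],0.06],
    [[0,0,0],[0,0,0],0.06]
  ]
}}

```text
clock: 14.4
tool_pos: [0.6208, -0.119, 0.1249]
eef_rot: [0.859, 0.512, -0.001, 0.001]
wrist_force: [-0.1, 0.1, 0.3]
width: 0.06
grip_force: 0.0
```

```bash
python3 -c "
from h import *
st()
crop('top',220,135,420,285,4,'f.png')"
```

```text
14.4 tcp [ 0.6208 -0.119   0.1249] tooly [ 0.88  -0.476  0.001] z [-0.001 -0.004 -1.   ] F [-0.1  0.1  0.3] w 0.06 g 0.0 j [-0.24  0.55  0.5   1.71 -0.31  0.96 -0.12]
```

View pics/f.png

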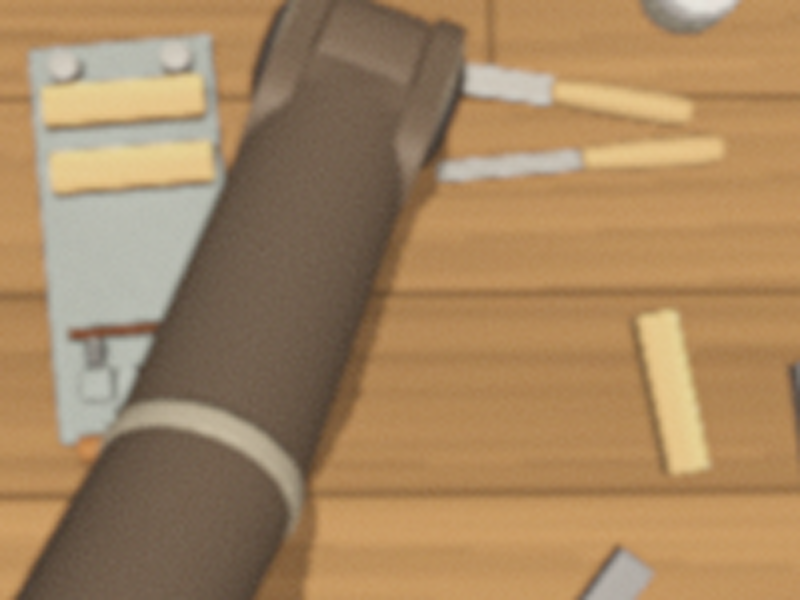

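Both placed battens lie square on the bed, and C is still where it was.

Emit:
{"method": "move_arm", "body": {
  "motion": [
    [[-0.0189,-0.0361,0],[0,0,-0.112],0.06],
    [[-0.0189,-0.0361,0],[0,0,-0.112],0.06],
    [[-0.0189,-0.0361,0],[0,0,-0.112],0.06],
    [[-0.0189,-0.0361,0],[0,0,-0.112],0.06],
    [[-0.0189,-0.0361,0],[0,0,-0.112],0.06]
  ]
}}

```text
clock: 14.95
tool_pos: [0.5283, -0.2924, 0.1244]
eef_rot: [0.966, 0.26, 0.0, -0.0]
wrist_force: [0.7, -0.5, -0.0]
width: 0.0599
grip_force: 0.0
```

Emit:
{"method": "move_arm", "body": {
  "motion": [
    [[-0.0189,-0.0361,0],[0,0,-0.112],0.06],
    [[-0.0189,-0.0361,0],[0,0,-0.112],0.06],
    [[-0.0189,-0.0361,0],[0,0,-0.112],0.06],
    [[0,0,-0.04],[0,0,0],0.06],
    [[0,0,0],[0,0,0],0.06]
  ]
}}

```text
clock: 15.45
tool_pos: [0.4698, -0.3987, 0.0806]
eef_rot: [0.995, 0.096, -0.002, -0.002]
wrist_force: [-0.3, 1.9, -0.1]
width: 0.0606
grip_force: 0.0
```

```bash
python3 -c "
from h import *
st()"
```

```text
15.45 tcp [ 0.4698 -0.3987  0.0806] tooly [ 0.191 -0.982 -0.005] z [-0.005  0.004 -1.   ] F [-0.3  1.9 -0.1] w 0.0606 g 0.0 j [ 0.14  0.64  0.7   1.78 -0.51  0.91 -0.31]
```

Emit:
{"method": "move_arm", "body": {
  "motion": [
    [[0,-0.0075,0],[0,0,-0.01],0.06],
    [[0,0,-0.03],[0,0,0],0.06],
    [[0,0,-0.03],[0,0,0],0.06],
    [[0,0,-0.015],[0,0,0],0.06],
    [[0,0,-0.001],[0,0,0],0.02]
  ]
}}

```text
clock: 15.95
tool_pos: [0.4718, -0.4072, 0.0078]
eef_rot: [0.996, 0.091, -0.001, -0.001]
wrist_force: [-0.5, 0.3, -0.4]
width: 0.0551
grip_force: 0.0
```

Emit:
{"method": "move_arm", "body": {
  "motion": [
    [[0,0,0],[0,0,0],0.02],
    [[0,0,0],[0,0,0],0.02],
    [[0,0,0],[0,0,0],0.02],
    [[0,0,0.01],[0,0,0],0.02],
    [[0,0,0.03],[0,0,0],0.02]
  ]
}}

```text
clock: 16.45
tool_pos: [0.4702, -0.4073, 0.0478]
eef_rot: [0.996, 0.09, -0.002, -0.001]
wrist_force: [1.1, 0.1, -0.6]
width: 0.0318
grip_force: 25.0
```

Emit:
{"method": "move_arm", "body": {
  "motion": [
    [[0,0,0.04],[0,0,0],0.02],
    [[0,0,0.04],[0,0,0],0.02],
    [[0,0,0],[0,0,0],0.02],
    [[0,0,0],[0,0,0],0.02],
    [[0,0,0],[0,0,0],0.02]
  ]
}}

```text
clock: 16.95
tool_pos: [0.4711, -0.4077, 0.128]
eef_rot: [0.996, 0.09, -0.0, -0.001]
wrist_force: [-0.3, -0.0, -0.7]
width: 0.032
grip_force: 25.0
```

```bash
python3 -c "
from h import *
st()"
```

```text
16.95 tcp [ 0.4711 -0.4077  0.128 ] tooly [ 0.18  -0.984 -0.001] z [-0.001  0.001 -1.   ] F [-0.3 -0.  -0.7] w 0.032 g 25.0 j [ 0.13  0.6   0.74  1.74 -0.47  1.   -0.34]
```

Emit:
{"method": "move_arm", "body": {
  "motion": [
    [[0.0108,0.036,0],[0,0,0.122],0.02],
    [[0.0108,0.036,0],[0,0,0.122],0.02],
    [[0.0108,0.036,0],[0,0,0.122],0.02],
    [[0.0108,0.036,0],[0,0,0.122],0.02],
    [[0.0108,0.036,0],[0,0,0.122],0.02]
  ]
}}

```text
clock: 17.45
tool_pos: [0.5247, -0.2266, 0.1273]
eef_rot: [0.922, 0.387, -0.001, -0.001]
wrist_force: [0.9, -0.1, -1.2]
width: 0.0319
grip_force: 25.0
```

Emit:
{"method": "move_arm", "body": {
  "motion": [
    [[0.0108,0.036,0],[0,0,0.122],0.02],
    [[0.0108,0.036,0],[0,0,0.122],0.02],
    [[0.0108,0.036,0],[0,0,0.122],0.02],
    [[0.0108,0.036,0],[0,0,0.122],0.02],
    [[0.0108,0.036,0],[0,0,0.122],0.02]
  ]
}}

```text
clock: 17.95
tool_pos: [0.5787, -0.0469, 0.1272]
eef_rot: [0.763, 0.646, -0.001, -0.001]
wrist_force: [0.9, -0.5, -0.6]
width: 0.0318
grip_force: 25.0
```

Emit:
{"method": "move_arm", "body": {
  "motion": [
    [[0.0108,0.036,0],[0,0,0.122],0.02],
    [[0.0108,0.036,0],[0,0,0.122],0.02],
    [[0,0,0],[0,0,0],0.02],
    [[0,0,-0.02],[0,0,0],0.02],
    [[0,0,0],[0,0,0],0.02]
  ]
}}

```text
clock: 18.45
tool_pos: [0.5985, 0.0231, 0.1054]
eef_rot: [0.681, 0.733, -0.002, -0.002]
wrist_force: [-0.2, 0.5, -1.2]
width: 0.0316
grip_force: 25.0
```

```bash
python3 -c "
from h import *
st()"
```

```text
18.45 tcp [0.5985 0.0231 0.1054] tooly [ 0.997  0.073 -0.006] z [-0.006 -0.001 -1.   ] F [-0.2  0.5 -1.2] w 0.0316 g 25.0 j [-0.37  0.51  0.34  1.79 -0.21  0.88  0.14]
```

Emit:
{"method": "move_arm", "body": {
  "motion": [
    [[0,0.0005,-0.02],[0,0,0.002],0.02],
    [[0,0,-0.02],[0,0,0],0.02],
    [[0,0,-0.02],[0,0,0],0.02],
    [[0,0,-0.012],[0,0,0],0.02],
    [[0,0,-0.003],[0,0,0],0.02]
  ]
}}

```text
clock: 18.95
tool_pos: [0.5998, 0.0233, 0.0322]
eef_rot: [0.68, 0.733, -0.001, -0.001]
wrist_force: [0.0, -0.5, -0.9]
width: 0.0316
grip_force: 25.0
```

Emit:
{"method": "move_arm", "body": {
  "motion": [
    [[0,0,-0.002],[0,0,0],0.02],
    [[0,0,-0.001],[0,0,0],0.02],
    [[0,0,-0.001],[0,0,0],0.02],
    [[0,0,-0.001],[0,0,0],0.02],
    [[0,0,0],[0,0,0],0.02]
  ]
}}

```text
clock: 19.45
tool_pos: [0.6016, 0.024, 0.0301]
eef_rot: [0.68, 0.733, 0.001, 0.0]
wrist_force: [-3.1, -0.5, 5.5]
width: 0.0319
grip_force: 25.0
```

```bash
python3 -c "
from h import *
st()"
```

```text
19.45 tcp [0.6016 0.024  0.0301] tooly [0.997 0.076 0.001] z [ 0.001  0.    -1.   ] F [-3.1 -0.5  5.5] w 0.0319 g 25.0 j [-0.34  0.61  0.3   1.84 -0.26  0.73  0.18]
```

Emit:
{"method": "move_arm", "body": {
  "motion": [
    [[0,0,0],[0,0,0],0.04],
    [[0,0,0],[0,0,0],0.04],
    [[0,0,0.005],[0,0,0],0.04],
    [[0,0,0.04],[0,0,0],0.04],
    [[0,0,0.05],[0,0,0],0.04]
  ]
}}

```text
clock: 19.95
tool_pos: [0.5994, 0.0239, 0.123]
eef_rot: [0.68, 0.733, -0.002, -0.001]
wrist_force: [1.4, 0.0, 0.9]
width: 0.0398
grip_force: 0.0
```

Emit:
{"method": "move_arm", "body": {
  "motion": [
    [[0,0,0.02],[0,0,0],0.04],
    [[-0.0131,0.0365,0],[0,0,0.0616],0.03],
    [[-0.0131,0.0365,0],[0,0,0.0616],0.03],
    [[-0.0131,0.0365,0],[0,0,0.0616],0.03],
    [[-0.0131,0.0365,0],[0,0,0.0616],0.03]
  ]
}}

```text
clock: 20.45
tool_pos: [0.5481, 0.1713, 0.1442]
eef_rot: [0.584, 0.812, 0.0, 0.0]
wrist_force: [-0.1, 0.2, -0.6]
width: 0.0301
grip_force: 0.0
```

Emit:
{"method": "move_arm", "body": {
  "motion": [
    [[-0.0131,0.0365,0],[0,0,0.0616],0.03],
    [[-0.0131,0.0365,0],[0,0,0.0616],0.03],
    [[-0.0131,0.0365,0],[0,0,0.0616],0.03],
    [[-0.0131,0.0365,0],[0,0,0.0616],0.03],
    [[0,0,0],[0,0,0],0.03]
  ]
}}

```text
clock: 20.95
tool_pos: [0.4931, 0.3225, 0.1438]
eef_rot: [0.476, 0.879, 0.001, -0.001]
wrist_force: [-1.5, 0.9, -0.3]
width: 0.03
grip_force: 0.0
```

```bash
python3 -c "
from h import *
st()
crop('scene',230,100,450,265,3.6,'g.png')"
```

```text
20.95 tcp [0.4931 0.3225 0.1438] tooly [0.837 0.547 0.001] z [-0.001  0.003 -1.   ] F [-1.5  0.9 -0.3] w 0.03 g 0.0 j [-0.79  0.43  0.17  1.78 -0.09  0.94  0.  ]
```

View pics/g.png

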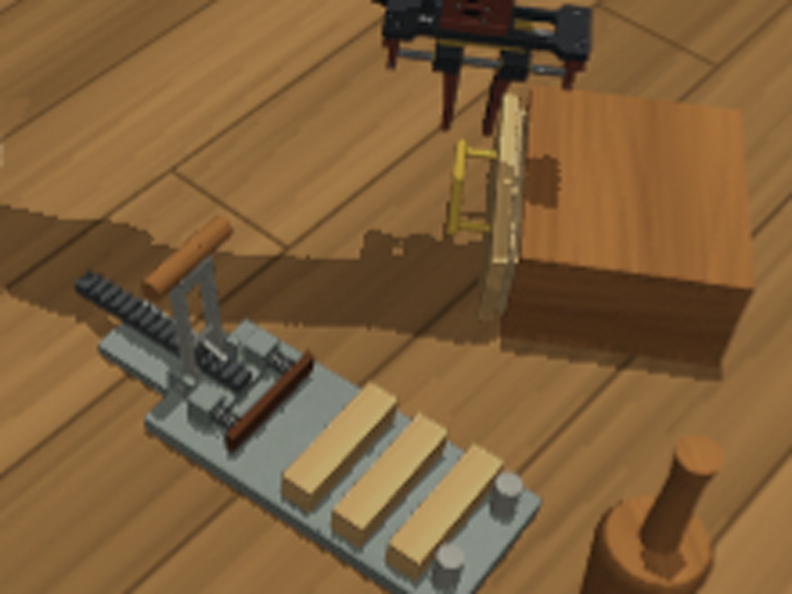

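All three battens lie square on the bed. The handle runs from (462,147) to (453,231) in this crop; I'll cross-check its position from the scene camera.

```bash
python3 -c "
from h import *
w=world('scene',(np.array([(462,147),(453,231)])+.5)/3.6-.5+[230,100],.072);print(w,w.mean(0));st()"
```

```text
[[0.47024587 0.36381349 0.072     ]
 [0.53447602 0.26498822 0.072     ]] [0.50236095 0.31440085 0.072     ]
21.0 tcp [0.4946 0.3191 0.1438] tooly [0.84  0.543 0.   ] z [-0.     0.001 -1.   ] F [ 1.5 -0.7  0.2] w 0.0296 g 0.0 j [-0.79  0.43  0.18  1.78 -0.09  0.94  0.  ]
```

Emit:
{"method": "move_arm", "body": {
  "motion": [
    [[0.004,-0.002,0],[0,0,0],0.03],
    [[0,0,-0.02],[0,0,0],0.03],
    [[0,0,-0.025],[0,0,0],0.03],
    [[0,0,-0.025],[0,0,0],0.03],
    [[0,0,0],[0,0,0],0.03]
  ]
}}

```text
clock: 21.5
tool_pos: [0.4996, 0.3106, 0.0709]
eef_rot: [0.482, 0.876, -0.003, -0.001]
wrist_force: [-0.1, -0.0, 0.4]
width: 0.0301
grip_force: 0.0
```

Emit:
{"method": "move_arm", "body": {
  "motion": [
    [[0,0,-0.01],[0,0,0],0.03],
    [[0,0,-0.008],[0,0,0],0.03],
    [[0,0,0],[0,0,0],0.0],
    [[0,0,0],[0,0,0],0.0],
    [[0,0,0],[0,0,0],0.0]
  ]
}}

```text
clock: 22.0
tool_pos: [0.5006, 0.3143, 0.0563]
eef_rot: [0.48, 0.877, 0.001, 0.0]
wrist_force: [-0.5, -1.1, 0.3]
width: 0.0102
grip_force: 25.0
```

```bash
python3 -c "
from h import *
st()"
```

```text
22.0 tcp [0.5006 0.3143 0.0563] tooly [0.843 0.539 0.001] z [ 0.001  0.001 -1.   ] F [-0.5 -1.1  0.3] w 0.0102 g 25.0 j [-0.76  0.54  0.16  1.84 -0.12  0.76  0.03]
```

Emit:
{"method": "move_arm", "body": {
  "motion": [
    [[-0.0068,-0.0044,0],[0,0,0],0.0],
    [[-0.0137,-0.0088,0],[0,0,0],0.0],
    [[-0.0137,-0.0088,0],[0,0,0],0.0],
    [[-0.0137,-0.0088,0],[0,0,0],0.0],
    [[-0.0137,-0.0088,0],[0,0,0],0.0]
  ]
}}

```text
clock: 22.5
tool_pos: [0.4386, 0.2738, 0.0563]
eef_rot: [0.48, 0.877, 0.001, 0.001]
wrist_force: [2.9, -0.4, 1.0]
width: 0.0099
grip_force: 25.0
```

Emit:
{"method": "move_arm", "body": {
  "motion": [
    [[-0.0137,-0.0088,0],[0,0,0],0.0],
    [[-0.0137,-0.0088,0],[0,0,0],0.0],
    [[-0.0137,-0.0088,0],[0,0,0],0.0],
    [[-0.0068,-0.0044,0],[0,0,0],0.0],
    [[0,0,0],[0,0,0],0.0]
  ]
}}

```text
clock: 23.0
tool_pos: [0.3902, 0.2423, 0.0563]
eef_rot: [0.481, 0.877, -0.0, 0.0]
wrist_force: [2.2, -4.5, 3.1]
width: 0.0103
grip_force: 25.0
```

Emit:
{"method": "move_arm", "body": {
  "motion": [
    [[0,0,0],[0,0,0],0.0],
    [[0,0,0],[0,0,0],0.03],
    [[0,0,0],[0,0,0],0.03],
    [[0,0,0.03],[0,0,0],0.03],
    [[0,0,0.05],[0,0,0],0.03]
  ]
}}

```text
clock: 23.5
tool_pos: [0.3886, 0.2427, 0.1342]
eef_rot: [0.48, 0.877, -0.003, -0.001]
wrist_force: [0.7, 1.2, 0.3]
width: 0.0293
grip_force: 0.0
```

Emit:
{"method": "move_arm", "body": {
  "motion": [
    [[-0.02,-0.02,0.03],[0,0,0],0.04],
    [[-0.01,-0.03,0.03],[0,0,0],0.04],
    [[0,-0.04,0],[0,0,0],0.04],
    [[0,-0.04,0],[0,0,0],0.04],
    [[0,-0.04,0],[0,0,0],0.04]
  ]
}}

```text
clock: 24.0
tool_pos: [0.3604, 0.0728, 0.196]
eef_rot: [0.48, 0.877, 0.001, 0.0]
wrist_force: [0.8, 0.4, -0.6]
width: 0.0402
grip_force: 0.0
```

```bash
python3 -c "
from h import *
st()
crop('top',70,125,230,245,5,'i.png')"
```

```text
24.0 tcp [0.3604 0.0728 0.196 ] tooly [0.842 0.54  0.001] z [ 0.001  0.001 -1.   ] F [ 0.8  0.4 -0.6] w 0.0402 g 0.0 j [-0.66 -0.03  0.33  2.22  0.01  0.95  0.23]
```

View pics/i.png

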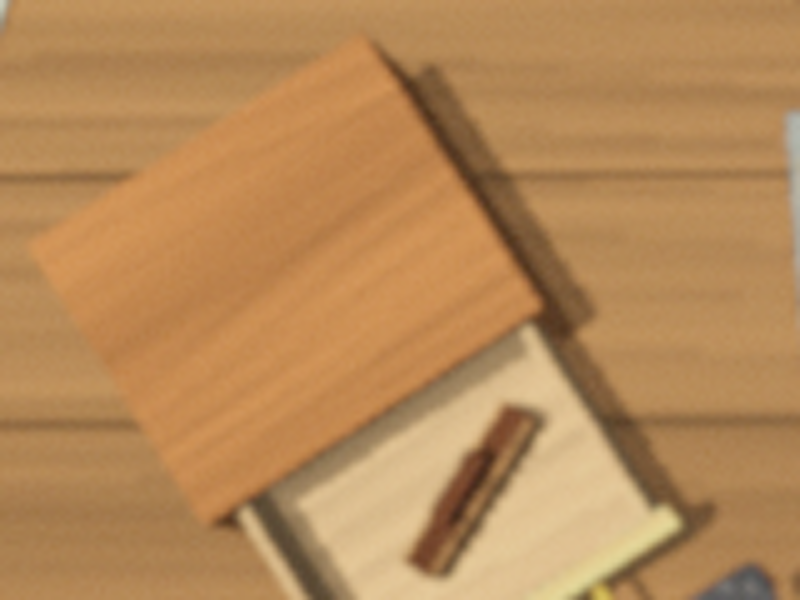

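The open drawer shows the caul at about (473,490) in this crop, skewed against the drawer. I'll enlarge it from both cameras in one montage.

```bash
python3 -c "
from h import *
w=world('top',(np.array([(473,488)])+.5)/5-.5+[70,125],.06);print(w); u=pix('scene',w)[0].astype(int);print(u)
t=capture('top')[195:255,140:190]; s=capture('scene')[u[1]-30:u[1]+30,u[0]-25:u[0]+25]; print('scene x0,y0',u-[25,30])
cv2.imwrite('pics/j.png',np.hstack([cv2.resize(i,(400,480),interpolation=cv2.INTER_CUBIC) for i in (t,s)]))"
```

```text
[[0.50632671 0.30275803 0.06      ]]
[355 156]
scene x0,y0 [330 126]
```

View pics/j.png

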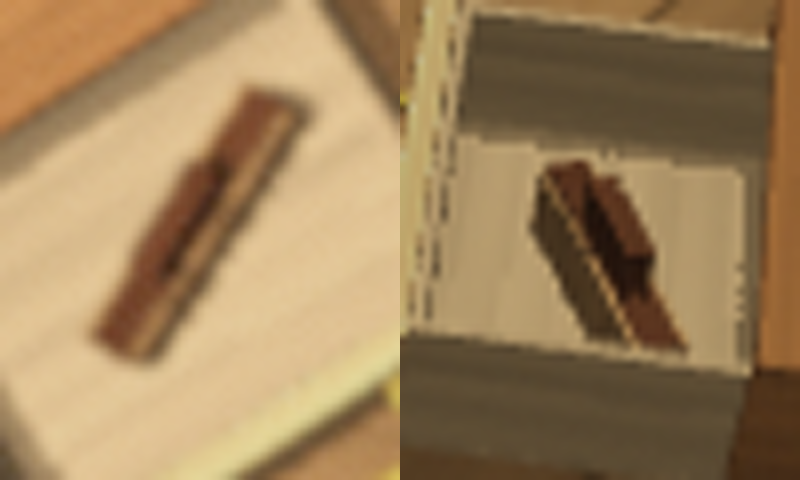

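In the left half the caul's top runs from (112,344) to (270,95), with the rib top at about (178,213). In the right half the body top runs from (567,168) to (661,348), with the rib top at about (621,217).

```bash
python3 -c "
from h import *
t=lambda L:(np.array(L)+.5)/8-.5+[140,195]
s=lambda L:(np.array(L)+.5)/8-.5+[330,126]
for n,f,rib,ax in(('top',t,(178,213),[(270,95),(114,344)]),('scene',s,(221,217),[(167,168),(261,348)])):
    r=world(n,f([rib]),.082)[0];a=world(n,f(ax),.058)[:,:2];d=a[0]-a[1]
    print(n,'rib',r.round(4),'body',a.mean(0).round(4),np.linalg.norm(d).round(4),np.degrees(np.arctan2(d[1],d[0])).round(1)%180)
st()"
```

```text
top rib [0.5079 0.3045 0.082 ] body [0.5073 0.3052] 0.1142 148.6
scene rib [0.5112 0.3028 0.082 ] body [0.5109 0.3033] 0.114 148.3
24.15 tcp [0.3605 0.0723 0.1958] tooly [0.845 0.535 0.001] z [ 0.     0.001 -1.   ] F [ 0.5  0.4 -0.4] w 0.0402 g 0.0 j [-0.66 -0.03  0.33  2.22  0.01  0.95  0.23]
```

Emit:
{"method": "move_arm", "body": {
  "motion": [
    [[0.0212,0.0331,0],[0,0,0.0652],0.045],
    [[0.0212,0.0331,0],[0,0,0.0652],0.045],
    [[0.0212,0.0331,0],[0,0,0.0652],0.045],
    [[0.0212,0.0331,0],[0,0,0.0652],0.045],
    [[0.0212,0.0331,0],[0,0,0.0652],0.045]
  ]
}}

```text
clock: 24.65
tool_pos: [0.4667, 0.2426, 0.1951]
eef_rot: [0.329, 0.944, 0.0, -0.001]
wrist_force: [-0.3, 0.1, 0.6]
width: 0.0451
grip_force: 0.0
```

Emit:
{"method": "move_arm", "body": {
  "motion": [
    [[0.0212,0.0331,0],[0,0,0.0652],0.045],
    [[0.0212,0.0331,0],[0,0,0.0652],0.045],
    [[0,0,0],[0,0,0],0.045],
    [[0,0,-0.04],[0,0,0],0.045],
    [[0,0,-0.04],[0,0,0],0.045]
  ]
}}

```text
clock: 25.15
tool_pos: [0.5088, 0.3072, 0.115]
eef_rot: [0.269, 0.963, 0.001, 0.0]
wrist_force: [0.7, -0.6, -0.0]
width: 0.045
grip_force: 0.0
```

```bash
python3 -c "
from h import *
capture('top');st()"
```

```text
25.2 tcp [0.505  0.3046 0.1078] tooly [ 0.518  0.855 -0.008] z [-0.007 -0.005 -1.   ] F [-3.7 -1.  -4.1] w 0.0448 g 0.0 j [-0.76  0.48  0.18  1.8  -0.11  0.88  0.5 ]
```

Emit:
{"method": "move_arm", "body": {
  "motion": [
    [[0,0,0],[0,0,0],0.045],
    [[0,0,-0.02],[0,0,0],0.045],
    [[0,0,-0.02],[0,0,0],0.045],
    [[0,0,-0.015],[0,0,0],0.045],
    [[0,0,-0.007],[0,0,0],0.045]
  ]
}}

```text
clock: 25.7
tool_pos: [0.5091, 0.3058, 0.0538]
eef_rot: [0.269, 0.963, 0.0, -0.0]
wrist_force: [-0.2, 0.3, -0.3]
width: 0.0452
grip_force: 0.0
```

Emit:
{"method": "move_arm", "body": {
  "motion": [
    [[0,0,0],[0,0,0],0.045],
    [[0,0,0],[0,0,0],0.0],
    [[0,0,0],[0,0,0],0.0],
    [[0,0,0],[0,0,0],0.0],
    [[0,0,0],[0,0,0],0.0]
  ],
  "force": 30
}}

```text
clock: 26.2
tool_pos: [0.5096, 0.3057, 0.0544]
eef_rot: [0.27, 0.963, 0.001, 0.0]
wrist_force: [-0.7, -0.6, 2.5]
width: 0.0235
grip_force: 30.0
```

Emit:
{"method": "move_arm", "body": {
  "motion": [
    [[0,0,0.01],[0,0,0],0.0],
    [[0,0,0.02],[0,0,0],0.0],
    [[0,0,0.03],[0,0,0],0.0],
    [[0,0,0.03],[0,0,0],0.0],
    [[0,0,0.02],[0,0,0],0.0]
  ]
}}

```text
clock: 26.7
tool_pos: [0.5095, 0.3053, 0.1663]
eef_rot: [0.27, 0.963, 0.001, 0.001]
wrist_force: [0.6, -0.4, -1.7]
width: 0.0235
grip_force: 30.0
```

```bash
python3 -c "
from h import *
st()"
```

```text
26.7 tcp [0.5095 0.3053 0.1663] tooly [0.519 0.855 0.002] z [ 0.001  0.001 -1.   ] F [ 0.6 -0.4 -1.7] w 0.0235 g 30.0 j [-0.77  0.41  0.19  1.75 -0.09  0.99  0.49]
```

The width of 23.5 mm shows the tips are pinching the block's body, not the rib. I'll set it back down and regrip higher.

Emit:
{"method": "move_arm", "body": {
  "motion": [
    [[0,0,-0.03],[0,0,0],0.0],
    [[0,0,-0.03],[0,0,0],0.0],
    [[0,0,-0.03],[0,0,0],0.0],
    [[0,0,-0.014],[0,0,0],0.0],
    [[0,0,-0.003],[0,0,0],0.0]
  ]
}}

```text
clock: 27.2
tool_pos: [0.5081, 0.3046, 0.0553]
eef_rot: [0.269, 0.963, -0.001, -0.001]
wrist_force: [0.3, -0.7, -1.6]
width: 0.0232
grip_force: 30.0
```

Emit:
{"method": "move_arm", "body": {
  "motion": [
    [[0,0,-0.002],[0,0,0],0.0],
    [[0,0,0],[0,0,0],0.0],
    [[0,0,0],[0,0,0],0.035],
    [[0,0,0],[0,0,0],0.035],
    [[0,0,0.007],[0,0,0],0.035]
  ]
}}

```text
clock: 27.7
tool_pos: [0.509, 0.3052, 0.0619]
eef_rot: [0.269, 0.963, -0.0, -0.0]
wrist_force: [-0.1, -0.2, 0.3]
width: 0.0349
grip_force: 0.0
```

Emit:
{"method": "move_arm", "body": {
  "motion": [
    [[0,0,0],[0,0,0],0.035],
    [[0,0,0],[0,0,0],0.0],
    [[0,0,0],[0,0,0],0.0],
    [[0,0,0],[0,0,0],0.0],
    [[0,0,0],[0,0,0],0.0]
  ]
}}

```text
clock: 28.2
tool_pos: [0.5089, 0.3052, 0.0614]
eef_rot: [0.269, 0.963, -0.0, -0.0]
wrist_force: [-1.0, -0.5, -0.4]
width: 0.0138
grip_force: 30.0
```

```bash
python3 -c "
from h import *
st()"
```

```text
28.2 tcp [0.5089 0.3052 0.0614] tooly [ 0.519  0.855 -0.   ] z [-0. -0. -1.] F [-1.  -0.5 -0.4] w 0.0138 g 30.0 j [-0.75  0.54  0.17  1.83 -0.12  0.78  0.51]
```

Emit:
{"method": "move_arm", "body": {
  "motion": [
    [[0,0,0.01],[0,0,0],0.0],
    [[0,0,0.02],[0,0,0],0.0],
    [[0,0,0.03],[0,0,0],0.0],
    [[0,0,0.03],[0,0,0],0.0],
    [[0,0,0.02],[0,0,0],0.0]
  ]
}}

```text
clock: 28.7
tool_pos: [0.5096, 0.3054, 0.1743]
eef_rot: [0.27, 0.963, 0.001, 0.001]
wrist_force: [0.2, -0.5, -2.2]
width: 0.0135
grip_force: 30.0
```

Emit:
{"method": "move_arm", "body": {
  "motion": [
    [[0.0033,-0.0178,0],[0,0,-0.06],0.0],
    [[0.0066,-0.0355,0],[0,0,-0.119],0.0],
    [[0.0066,-0.0355,0],[0,0,-0.119],0.0],
    [[0.0066,-0.0355,0],[0,0,-0.119],0.0],
    [[0.0066,-0.0355,0],[0,0,-0.119],0.0]
  ]
}}

```text
clock: 29.2
tool_pos: [0.5381, 0.1422, 0.1706]
eef_rot: [0.519, 0.855, -0.001, -0.0]
wrist_force: [-0.1, 0.2, -2.1]
width: 0.0135
grip_force: 30.0
```

Emit:
{"method": "move_arm", "body": {
  "motion": [
    [[0.0066,-0.0355,0],[0,0,-0.119],0.0],
    [[0.0066,-0.0355,0],[0,0,-0.119],0.0],
    [[0.0066,-0.0355,0],[0,0,-0.119],0.0],
    [[0.0033,-0.0178,0],[0,0,-0.06],0.0],
    [[0,0,0],[0,0,0],0.0]
  ]
}}

```text
clock: 29.7
tool_pos: [0.5614, 0.0171, 0.171]
eef_rot: [0.684, 0.729, -0.001, 0.0]
wrist_force: [-0.0, -0.2, -1.3]
width: 0.0136
grip_force: 30.0
```

Emit:
{"method": "move_arm", "body": {
  "motion": [
    [[0,0,-0.02],[0,0,0],0.0],
    [[0,0,-0.02],[0,0,0],0.0],
    [[0,0,-0.02],[0,0,0],0.0],
    [[0,0,0],[0,0,0],0.0],
    [[0,0,0],[0,0,0],0.0]
  ]
}}

```text
clock: 30.2
tool_pos: [0.5615, 0.0221, 0.1115]
eef_rot: [0.681, 0.733, -0.0, -0.0]
wrist_force: [-0.4, -0.4, -1.4]
width: 0.0138
grip_force: 30.0
```

```bash
python3 -c "
from h import *
st()"
```

```text
30.2 tcp [0.5615 0.0221 0.1115] tooly [ 0.997  0.074 -0.001] z [-0.001  0.    -1.   ] F [-0.4 -0.4 -1.4] w 0.0138 g 30.0 j [-0.47  0.45  0.46  1.89 -0.26  0.86  0.19]
```

Emit:
{"method": "move_arm", "body": {
  "motion": [
    [[0,-0.001,-0.02],[0,0,0],0.0],
    [[0,0,-0.02],[0,0,0],0.0],
    [[0,0,-0.007],[0,0,0],0.0],
    [[0,0,-0.001],[0,0,0],0.0],
    [[0,0,0],[0,0,0],0.0]
  ]
}}

```text
clock: 30.7
tool_pos: [0.5625, 0.0204, 0.0646]
eef_rot: [0.681, 0.732, 0.0, 0.0]
wrist_force: [0.5, -0.8, -1.8]
width: 0.0137
grip_force: 30.0
```

Emit:
{"method": "move_arm", "body": {
  "motion": [
    [[0,0,-0.001],[0,0,0],0.0],
    [[0,0,-0.001],[0,0,0],0.0],
    [[0,0,-0.001],[0,0,0],0.0],
    [[0,0,0],[0,0,0],0.0],
    [[0,0,0],[0,0,0],0.0]
  ]
}}

```text
clock: 31.2
tool_pos: [0.5619, 0.0202, 0.0607]
eef_rot: [0.681, 0.732, 0.0, 0.0]
wrist_force: [-0.9, -0.3, -1.9]
width: 0.0135
grip_force: 30.0
```

```bash
python3 -c "
from h import *
st()"
```

```text
31.2 tcp [0.5619 0.0202 0.0607] tooly [0.997 0.072 0.   ] z [ 0. -0. -1.] F [-0.9 -0.3 -1.9] w 0.0135 g 30.0 j [-0.44  0.53  0.42  1.92 -0.31  0.75  0.23]
```

Emit:
{"method": "move_arm", "body": {
  "motion": [
    [[0,0.0008,-0.001],[0,0,0.002],0.0],
    [[0,0,-0.001],[0,0,0],0.0],
    [[0,0,0],[0,0,0],0.0],
    [[0,0,0],[0,0,0],0.0],
    [[0,0,0],[0,0,0],0.0]
  ]
}}

```text
clock: 31.7
tool_pos: [0.5621, 0.0211, 0.0594]
eef_rot: [0.68, 0.733, 0.0, -0.0]
wrist_force: [-2.1, -0.4, 7.6]
width: 0.0138
grip_force: 30.0
```

Emit:
{"method": "move_arm", "body": {
  "motion": [
    [[0,0,0],[0,0,0],0.03],
    [[0,0,0],[0,0,0],0.03],
    [[0,0,0.01],[0,0,0],0.03],
    [[0,0,0.04],[0,0,0],0.03],
    [[0,0,0.05],[0,0,0],0.03]
  ]
}}

```text
clock: 32.2
tool_pos: [0.5605, 0.0207, 0.1587]
eef_rot: [0.681, 0.733, -0.002, -0.001]
wrist_force: [0.8, 1.1, -0.2]
width: 0.0297
grip_force: 0.0
```

```bash
python3 -c "
from h import *
st()"
```

```text
32.2 tcp [0.5605 0.0207 0.1587] tooly [ 0.997  0.074 -0.004] z [-0.004 -0.001 -1.   ] F [ 0.8  1.1 -0.2] w 0.0297 g 0.0 j [-0.5   0.39  0.49  1.85 -0.22  0.96  0.16]
```

Emit:
{"method": "move_arm", "body": {
  "motion": [
    [[-0.0212,0.0278,0.02],[0,0,0.0622],0.03],
    [[-0.0212,0.0278,0.01],[0,0,0.0622],0.03],
    [[-0.0212,0.0278,0],[0,0,0.0622],0.03],
    [[-0.0212,0.0278,0],[0,0,0.0622],0.03],
    [[-0.0212,0.0278,0],[0,0,0.0622],0.03]
  ]
}}

```text
clock: 32.7
tool_pos: [0.4552, 0.1609, 0.1896]
eef_rot: [0.558, 0.83, 0.001, 0.0]
wrist_force: [0.4, 0.3, 0.1]
width: 0.03
grip_force: 0.0
```

Emit:
{"method": "move_arm", "body": {
  "motion": [
    [[-0.0212,0.0278,0],[0,0,0.0622],0.03],
    [[-0.0212,0.0278,0],[0,0,0.0622],0.03],
    [[-0.0212,0.0278,0],[0,0,0.0622],0.03],
    [[0,0,-0.03],[0,0,0],0.03],
    [[0,0,0],[0,0,0],0.03]
  ]
}}

```text
clock: 33.2
tool_pos: [0.3904, 0.2431, 0.1571]
eef_rot: [0.478, 0.878, -0.002, -0.001]
wrist_force: [-0.1, -0.9, -0.6]
width: 0.03
grip_force: 0.0
```

Emit:
{"method": "move_arm", "body": {
  "motion": [
    [[0,0,0],[0,0,0],0.03],
    [[0,0,0],[0,0,0],0.03],
    [[0,0,0],[0,0,0],0.03],
    [[0,0,0],[0,0,0],0.03],
    [[0,0,0],[0,0,0],0.03]
  ]
}}

```text
clock: 33.7
tool_pos: [0.3927, 0.2433, 0.159]
eef_rot: [0.479, 0.878, 0.0, 0.0]
wrist_force: [-0.0, -0.4, 0.3]
width: 0.0299
grip_force: 0.0
```

```bash
python3 -c "
from h import *
st()
crop('scene',230,100,450,265,3.6,'k.png')"
```

```text
33.7 tcp [0.3927 0.2433 0.159 ] tooly [0.841 0.54  0.001] z [ 0.  0. -1.] F [-0.  -0.4  0.3] w 0.0299 g 0.0 j [-0.9   0.21  0.28  2.07 -0.07  0.88 -0.01]
```

View pics/k.png

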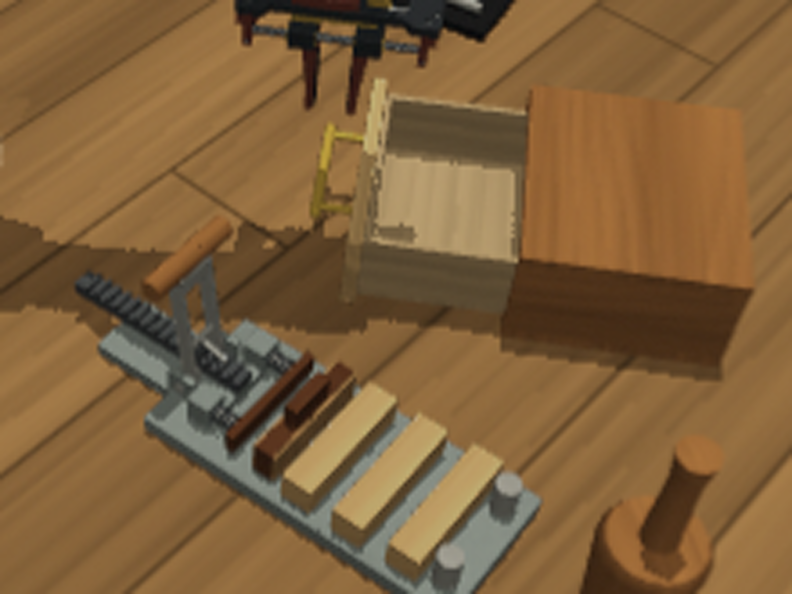

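Everything is loaded properly: caul and battens are square, pad free. Now I'll shut the drawer by its handle.

Emit:
{"method": "move_arm", "body": {
  "motion": [
    [[0,0,-0.03],[0,0,0],0.03],
    [[0,0,-0.03],[0,0,0],0.03],
    [[0,0,-0.025],[0,0,0],0.03],
    [[0,0,-0.015],[0,0,0],0.03],
    [[0,0,-0.003],[0,0,0],0.03]
  ]
}}

```text
clock: 34.25
tool_pos: [0.3914, 0.2426, 0.0541]
eef_rot: [0.479, 0.878, -0.001, -0.0]
wrist_force: [-0.5, -0.7, 0.3]
width: 0.03
grip_force: 0.0
```

Emit:
{"method": "move_arm", "body": {
  "motion": [
    [[0,0,0],[0,0,0],0.03],
    [[0,0,0],[0,0,0],0.0],
    [[0,0,0],[0,0,0],0.0],
    [[0,0,0],[0,0,0],0.0],
    [[0,0,0],[0,0,0],0.0]
  ]
}}

```text
clock: 34.75
tool_pos: [0.3926, 0.2437, 0.0563]
eef_rot: [0.479, 0.878, 0.001, 0.0]
wrist_force: [-1.1, 0.6, 5.8]
width: 0.0103
grip_force: 30.0
```

Emit:
{"method": "move_arm", "body": {
  "motion": [
    [[0.0068,0.0044,0],[0,0,0],0.0],
    [[0.0137,0.0088,0],[0,0,0],0.0],
    [[0.0137,0.0088,0],[0,0,0],0.0],
    [[0.0137,0.0088,0],[0,0,0],0.0],
    [[0.0137,0.0088,0],[0,0,0],0.0]
  ]
}}

```text
clock: 35.25
tool_pos: [0.4545, 0.2841, 0.0564]
eef_rot: [0.479, 0.878, 0.001, -0.0]
wrist_force: [-1.6, 0.9, 7.3]
width: 0.01
grip_force: 30.0
```

Emit:
{"method": "move_arm", "body": {
  "motion": [
    [[0.0137,0.0088,0],[0,0,0],0.0],
    [[0.0137,0.0088,0],[0,0,0],0.0],
    [[0.0137,0.0088,0],[0,0,0],0.0],
    [[0.0068,0.0044,0],[0,0,0],0.0],
    [[0,0,0],[0,0,0],0.0]
  ]
}}

```text
clock: 35.75
tool_pos: [0.503, 0.3157, 0.0564]
eef_rot: [0.479, 0.878, 0.002, 0.0]
wrist_force: [-0.5, 3.6, 6.5]
width: 0.0102
grip_force: 30.0
```

Emit:
{"method": "move_arm", "body": {
  "motion": [
    [[0.0017,0.0011,0],[0,0,0],0.0],
    [[0.0017,0.0011,0],[0,0,0],0.0],
    [[0.0017,0.0011,0],[0,0,0],0.0],
    [[0,0,0],[0,0,0],0.0],
    [[0,0,0],[0,0,0],0.0]
  ]
}}

```text
clock: 36.25
tool_pos: [0.5068, 0.3182, 0.0564]
eef_rot: [0.479, 0.878, 0.001, -0.0]
wrist_force: [-1.9, 2.5, 5.3]
width: 0.0101
grip_force: 30.0
```

```bash
python3 -c "
from h import *
st()"
```

```text
36.25 tcp [0.5068 0.3182 0.0564] tooly [0.841 0.542 0.002] z [ 0.001  0.002 -1.   ] F [-1.9  2.5  5.3] w 0.0101 g 30.0 j [-0.82  0.56  0.24  1.83 -0.18  0.77  0.09]
```

Not at its stop yet; pushing on in small steps.

Emit:
{"method": "move_arm", "body": {
  "motion": [
    [[0.0017,0.0011,0],[0,0,0],0.0],
    [[0.0017,0.0011,0],[0,0,0],0.0],
    [[0.0017,0.0011,0],[0,0,0],0.0],
    [[0,0,0],[0,0,0],0.0],
    [[0,0,0],[0,0,0],0.0]
  ]
}}

```text
clock: 36.75
tool_pos: [0.5094, 0.3199, 0.0564]
eef_rot: [0.479, 0.878, -0.001, -0.002]
wrist_force: [-10.0, -2.9, 14.7]
width: 0.0103
grip_force: 30.0
```

Emit:
{"method": "move_arm", "body": {
  "motion": [
    [[0.0017,0.0011,0],[0,0,0],0.0],
    [[0.0017,0.0011,0],[0,0,0],0.0],
    [[0.0008,0.0005,0],[0,0,0],0.0],
    [[0,0,0],[0,0,0],0.0],
    [[0,0,0],[0,0,0],0.0]
  ]
}}

```text
clock: 37.25
tool_pos: [0.5094, 0.3199, 0.0561]
eef_rot: [0.479, 0.878, -0.006, -0.004]
wrist_force: [-23.5, -10.2, 30.2]
width: 0.0105
grip_force: 30.0
```

```bash
python3 -c "
from h import *
st()"
```

```text
37.25 tcp [0.5094 0.3199 0.0561] tooly [ 0.841  0.541 -0.014] z [-0.013 -0.006 -1.   ] F [-23.5 -10.2  30.2] w 0.0105 g 30.0 j [-0.81  0.57  0.24  1.81 -0.18  0.8   0.09]
```

Emit:
{"method": "move_arm", "body": {
  "motion": [
    [[-0.0025,-0.0016,0],[0,0,0],0.0],
    [[-0.0012,-0.0008,0],[0,0,0],0.03],
    [[0,0,0],[0,0,0],0.03],
    [[0,0,0.02],[0,0,0],0.03],
    [[0,0,0.04],[0,0,0],0.03]
  ]
}}

```text
clock: 37.75
tool_pos: [0.5109, 0.3194, 0.1132]
eef_rot: [0.479, 0.878, -0.003, -0.001]
wrist_force: [1.0, 1.2, 0.5]
width: 0.0298
grip_force: 0.0
```

Emit:
{"method": "move_arm", "body": {
  "motion": [
    [[0,0,0.05],[0,0,0],0.03],
    [[0,0,0.04],[0,0,0],0.03],
    [[-0.0099,-0.0386,0],[0,0,-0.0624],0.05],
    [[-0.0099,-0.0386,0],[0,0,-0.0624],0.05],
    [[-0.0099,-0.0386,0],[0,0,-0.0624],0.05]
  ]
}}

```text
clock: 38.25
tool_pos: [0.4827, 0.2035, 0.2057]
eef_rot: [0.56, 0.829, 0.0, 0.0]
wrist_force: [2.0, -0.7, 0.8]
width: 0.0489
grip_force: 0.0
```

Emit:
{"method": "move_arm", "body": {
  "motion": [
    [[-0.0099,-0.0386,0],[0,0,-0.0624],0.05],
    [[-0.0099,-0.0386,0],[0,0,-0.0624],0.05],
    [[-0.0099,-0.0386,0],[0,0,-0.0624],0.05],
    [[-0.0099,-0.0386,0],[0,0,-0.0624],0.05],
    [[-0.0099,-0.0386,0],[0,0,-0.0624],0.05]
  ]
}}

```text
clock: 38.75
tool_pos: [0.4329, 0.0102, 0.2056]
eef_rot: [0.682, 0.731, 0.0, 0.0]
wrist_force: [0.9, -0.0, 0.1]
width: 0.0502
grip_force: 0.0
```

Emit:
{"method": "move_arm", "body": {
  "motion": [
    [[0,0,0],[0,0,0],0.05],
    [[0,0,0],[0,0,0],0.05],
    [[0,0,0],[0,0,0],0.05],
    [[0,0,0],[0,0,0],0.05],
    [[0,0,0],[0,0,0],0.05]
  ],
  "force": 15
}}

```text
clock: 39.25
tool_pos: [0.4335, 0.0128, 0.2055]
eef_rot: [0.68, 0.733, -0.0, 0.0]
wrist_force: [0.5, 0.1, 0.5]
width: 0.0499
grip_force: 0.0
```

```bash
python3 -c "
from h import *
st()"
```

```text
39.25 tcp [0.4335 0.0128 0.2055] tooly [ 0.997  0.074 -0.   ] z [-0. -0. -1.] F [0.5 0.1 0.5] w 0.0499 g 0.0 j [-0.62  0.09  0.51  2.08 -0.05  0.98  0.  ]
```

Emit:
{"method": "move_arm", "body": {
  "motion": [
    [[-0.003,-0.001,-0.01],[0,0,0],0.05],
    [[0,0,-0.02],[0,0,0],0.05],
    [[0,0,-0.02],[0,0,0],0.05],
    [[0,0,-0.01],[0,0,0],0.05],
    [[0,0,-0.002],[0,0,0],0.05]
  ]
}}

```text
clock: 39.75
tool_pos: [0.4293, 0.0108, 0.1423]
eef_rot: [0.681, 0.732, -0.001, -0.001]
wrist_force: [0.2, 0.7, 0.8]
width: 0.0497
grip_force: 0.0
```

Emit:
{"method": "move_arm", "body": {
  "motion": [
    [[0,0,0],[0,0,0],0.05],
    [[0,0,0],[0,0,0],0.01],
    [[0,0,0],[0,0,0],0.01],
    [[0,0,0],[0,0,0],0.01],
    [[0,0,0],[0,0,0],0.01]
  ]
}}

```text
clock: 40.25
tool_pos: [0.4306, 0.011, 0.144]
eef_rot: [0.681, 0.732, 0.0, 0.0]
wrist_force: [-1.6, 0.1, 0.8]
width: 0.0217
grip_force: 15.2
```

```bash
python3 -c "
from h import *
st()"
```

```text
40.25 tcp [0.4306 0.011  0.144 ] tooly [0.997 0.073 0.001] z [ 0.001  0.    -1.   ] F [-1.6  0.1  0.8] w 0.0217 g 15.2 j [-0.59  0.18  0.51  2.16 -0.12  0.82  0.07]
```

Emit:
{"method": "move_arm", "body": {
  "motion": [
    [[-0.002,0,0],[0,0,0],0.01],
    [[-0.002,0,0],[0,0,0],0.01],
    [[0,0,0],[0,0,0],0.01],
    [[0,0,0],[0,0,0],0.01],
    [[0,0,0],[0,0,0],0.01]
  ]
}}

```text
clock: 40.75
tool_pos: [0.4261, 0.0107, 0.1436]
eef_rot: [0.681, 0.732, -0.0, -0.0]
wrist_force: [1.0, -1.5, -3.6]
width: 0.0215
grip_force: 15.0
```

Emit:
{"method": "move_arm", "body": {
  "motion": [
    [[-0.002,0,0],[0,0,0],0.01],
    [[-0.002,0,0],[0,0,0],0.01],
    [[0,0,0],[0,0,0],0.01],
    [[0,0,0],[0,0,0],0.01],
    [[0,0,0],[0,0,0],0.01]
  ]
}}

```text
clock: 41.25
tool_pos: [0.4242, 0.0106, 0.1436]
eef_rot: [0.681, 0.732, 0.001, 0.002]
wrist_force: [11.4, -2.6, -16.4]
width: 0.0219
grip_force: 14.8
```

```bash
python3 -c "
from h import *
st()"
```

```text
41.25 tcp [0.4242 0.0106 0.1436] tooly [0.997 0.072 0.004] z [ 0.004 -0.001 -1.   ] F [ 11.4  -2.6 -16.4] w 0.0219 g 14.8 j [-0.59  0.17  0.51  2.18 -0.11  0.82  0.06]
```

The lever's back stop is at x≈0.424, so the pivot is at 0.450, matching the vision. First full stroke:

Emit:
{"method": "move_arm", "body": {
  "motion": [
    [[0.0113,0.0008,0.0018],[0,0,0],0.01],
    [[0.0113,0.0008,0.0008],[0,0,0],0.01],
    [[0.0113,0.0008,-0.0002],[0,0,0],0.01],
    [[0.0113,0.0008,-0.0012],[0,0,0],0.01],
    [[0.0113,0.0008,-0.0021],[0,0,0],0.01]
  ]
}}

```text
clock: 41.75
tool_pos: [0.4783, 0.0151, 0.1426]
eef_rot: [0.681, 0.732, -0.001, -0.001]
wrist_force: [-9.7, -0.8, 15.9]
width: 0.0218
grip_force: 17.0
```

Emit:
{"method": "move_arm", "body": {
  "motion": [
    [[0.0113,0.0008,-0.0029],[0,0,0],0.01],
    [[0,0,0],[0,0,0],0.01],
    [[0,0,0],[0,0,0],0.01],
    [[0,0,0],[0,0,0],0.01],
    [[0,0,0],[0,0,0],0.01]
  ]
}}

```text
clock: 42.25
tool_pos: [0.4907, 0.0162, 0.1402]
eef_rot: [0.681, 0.732, 0.0, -0.0]
wrist_force: [-3.8, -0.5, 8.8]
width: 0.0231
grip_force: 17.1
```

```bash
python3 -c "
from h import *
st()"
```

```text
42.25 tcp [0.4907 0.0162 0.1402] tooly [0.997 0.073 0.   ] z [-0.     0.001 -1.   ] F [-3.8 -0.5  8.8] w 0.0231 g 17.1 j [-0.54  0.3   0.5   2.03 -0.19  0.85  0.14]
```

Emit:
{"method": "move_arm", "body": {
  "motion": [
    [[-0.011,-0.0008,0.0029],[0,0,0],0.01],
    [[-0.011,-0.0008,0.0021],[0,0,0],0.01],
    [[-0.011,-0.0008,0.0012],[0,0,0],0.01],
    [[-0.011,-0.0008,0.0002],[0,0,0],0.01],
    [[-0.011,-0.0008,-0.0008],[0,0,0],0.01]
  ]
}}

```text
clock: 42.75
tool_pos: [0.4347, 0.012, 0.1456]
eef_rot: [0.681, 0.732, 0.001, 0.0]
wrist_force: [3.9, 1.1, 1.7]
width: 0.0215
grip_force: 15.0
```

Emit:
{"method": "move_arm", "body": {
  "motion": [
    [[-0.011,-0.0008,-0.0018],[0,0,0],0.01],
    [[0,0,0],[0,0,0],0.01],
    [[0,0,0],[0,0,0],0.01],
    [[0,0,0],[0,0,0],0.01],
    [[0,0,0],[0,0,0],0.01]
  ]
}}

```text
clock: 43.25
tool_pos: [0.4241, 0.011, 0.1437]
eef_rot: [0.681, 0.732, 0.0, 0.0]
wrist_force: [4.4, 2.9, 4.9]
width: 0.0213
grip_force: 15.1
```

Emit:
{"method": "move_arm", "body": {
  "motion": [
    [[0.011,0.0008,0.0018],[0,0,0],0.01],
    [[0.011,0.0008,0.0008],[0,0,0],0.01],
    [[0.011,0.0008,-0.0002],[0,0,0],0.01],
    [[0.011,0.0008,-0.0012],[0,0,0],0.01],
    [[0.011,0.0008,-0.0021],[0,0,0],0.01]
  ]
}}

```text
clock: 43.75
tool_pos: [0.475, 0.0143, 0.1413]
eef_rot: [0.681, 0.732, -0.004, -0.003]
wrist_force: [-10.1, -0.3, 12.9]
width: 0.0216
grip_force: 16.3
```

Emit:
{"method": "move_arm", "body": {
  "motion": [
    [[0.011,0.0008,-0.0029],[0,0,0],0.01],
    [[0,0,0],[0,0,0],0.01],
    [[0,0,0],[0,0,0],0.01],
    [[0,0,0],[0,0,0],0.01],
    [[0,0,0],[0,0,0],0.01]
  ]
}}

```text
clock: 44.25
tool_pos: [0.4878, 0.0153, 0.1391]
eef_rot: [0.681, 0.732, -0.002, -0.002]
wrist_force: [-4.0, -0.3, 8.8]
width: 0.0232
grip_force: 16.2
```

```bash
python3 -c "
from h import *
st()"
```

```text
44.25 tcp [0.4878 0.0153 0.1391] tooly [ 0.997  0.072 -0.005] z [-0.005 -0.    -1.   ] F [-4.  -0.3  8.8] w 0.0232 g 16.2 j [-0.54  0.3   0.5   2.04 -0.19  0.86  0.14]
```

Emit:
{"method": "move_arm", "body": {
  "motion": [
    [[-0.011,-0.0008,0.0029],[0,0,0],0.01],
    [[-0.011,-0.0008,0.0021],[0,0,0],0.01],
    [[-0.011,-0.0008,0.0012],[0,0,0],0.01],
    [[-0.011,-0.0008,0.0002],[0,0,0],0.01],
    [[-0.0105,-0.0008,-0.0008],[0,0,0],0.01]
  ]
}}

```text
clock: 44.75
tool_pos: [0.4344, 0.0117, 0.1455]
eef_rot: [0.681, 0.732, 0.0, -0.0]
wrist_force: [3.6, -0.6, 2.3]
width: 0.0217
grip_force: 15.0
```

Emit:
{"method": "move_arm", "body": {
  "motion": [
    [[-0.009,-0.0008,-0.0018],[0,0,0],0.01],
    [[0,0,0],[0,0,0],0.01],
    [[0,0,0],[0,0,0],0.01],
    [[0,0,0],[0,0,0],0.01],
    [[0,0,0],[0,0,0],0.01]
  ]
}}

```text
clock: 45.25
tool_pos: [0.4246, 0.011, 0.1433]
eef_rot: [0.681, 0.732, -0.001, -0.001]
wrist_force: [-2.2, 0.8, 9.2]
width: 0.0214
grip_force: 15.4
```

Emit:
{"method": "move_arm", "body": {
  "motion": [
    [[0.011,0.0008,0.0018],[0,0,0],0.01],
    [[0.011,0.0008,0.0008],[0,0,0],0.01],
    [[0.011,0.0008,-0.0002],[0,0,0],0.01],
    [[0.011,0.0008,-0.0012],[0,0,0],0.01],
    [[0.011,0.0008,-0.0021],[0,0,0],0.01]
  ]
}}

```text
clock: 45.75
tool_pos: [0.477, 0.0144, 0.1413]
eef_rot: [0.681, 0.732, -0.004, -0.004]
wrist_force: [-10.4, -0.2, 15.7]
width: 0.0218
grip_force: 17.0
```

Emit:
{"method": "move_arm", "body": {
  "motion": [
    [[0.0113,0.0008,-0.0029],[0,0,0],0.01],
    [[0,0,0],[0,0,0],0.01],
    [[0,0,0],[0,0,0],0.01],
    [[0,0,0],[0,0,0],0.01],
    [[0,0,0],[0,0,0],0.01]
  ]
}}

```text
clock: 46.25
tool_pos: [0.4901, 0.0155, 0.1391]
eef_rot: [0.681, 0.732, -0.002, -0.002]
wrist_force: [-4.3, -0.2, 8.8]
width: 0.0232
grip_force: 16.1
```

```bash
python3 -c "
from h import *
st()"
```

```text
46.25 tcp [0.4901 0.0155 0.1391] tooly [ 0.997  0.072 -0.006] z [-0.006 -0.    -1.   ] F [-4.3 -0.2  8.8] w 0.0232 g 16.1 j [-0.55  0.3   0.5   2.03 -0.19  0.86  0.14]
```

Emit:
{"method": "move_arm", "body": {
  "motion": [
    [[-0.011,-0.0008,0.0034],[0,0,0],0.01],
    [[-0.011,-0.0008,0.0021],[0,0,0],0.01],
    [[-0.011,-0.0008,0.0012],[0,0,0],0.01],
    [[-0.011,-0.0008,0.0002],[0,0,0],0.01],
    [[-0.011,-0.0008,-0.0008],[0,0,0],0.01]
  ]
}}

```text
clock: 46.75
tool_pos: [0.4369, 0.0117, 0.1461]
eef_rot: [0.681, 0.732, 0.0, -0.0]
wrist_force: [3.8, 0.4, 1.7]
width: 0.0218
grip_force: 15.0
```

Emit:
{"method": "move_arm", "body": {
  "motion": [
    [[-0.0105,-0.0008,-0.0018],[0,0,0],0.01],
    [[0,0,0],[0,0,0],0.01],
    [[0,0,0],[0,0,0],0.01],
    [[0,0,0],[0,0,0],0.01],
    [[0,0,0],[0,0,0],0.01]
  ]
}}

```text
clock: 47.25
tool_pos: [0.425, 0.0109, 0.1437]
eef_rot: [0.681, 0.732, -0.001, -0.002]
wrist_force: [-3.0, 0.8, 10.0]
width: 0.0216
grip_force: 15.2
```

Emit:
{"method": "move_arm", "body": {
  "motion": [
    [[0.011,0.0008,0.0018],[0,0,0],0.01],
    [[0.011,0.0008,0.0008],[0,0,0],0.01],
    [[0.011,0.0008,-0.0002],[0,0,0],0.01],
    [[0.011,0.0008,-0.0012],[0,0,0],0.01],
    [[0.011,0.0008,-0.0021],[0,0,0],0.01]
  ]
}}

```text
clock: 47.75
tool_pos: [0.4779, 0.0144, 0.1418]
eef_rot: [0.681, 0.732, -0.004, -0.004]
wrist_force: [-10.0, -1.4, 14.9]
width: 0.022
grip_force: 16.9
```

Emit:
{"method": "move_arm", "body": {
  "motion": [
    [[0.0112,0.0008,-0.0029],[0,0,0],0.01],
    [[0,0,0],[0,0,0],0.01],
    [[0,0,0],[0,0,0],0.01],
    [[0,0,0],[0,0,0],0.01],
    [[0,0,0],[0,0,0],0.01]
  ]
}}

```text
clock: 48.25
tool_pos: [0.4905, 0.0154, 0.1395]
eef_rot: [0.681, 0.732, -0.002, -0.002]
wrist_force: [-5.0, 1.0, 7.6]
width: 0.023
grip_force: 16.5
```

Emit:
{"method": "move_arm", "body": {
  "motion": [
    [[-0.011,-0.0008,0.0034],[0,0,0],0.01],
    [[-0.011,-0.0008,0.0021],[0,0,0],0.01],
    [[-0.011,-0.0008,0.0012],[0,0,0],0.01],
    [[-0.011,-0.0008,0.0002],[0,0,0],0.01],
    [[-0.011,-0.0008,-0.0008],[0,0,0],0.01]
  ]
}}

```text
clock: 48.75
tool_pos: [0.4377, 0.0118, 0.1467]
eef_rot: [0.681, 0.732, 0.0, 0.0]
wrist_force: [2.4, -0.2, 3.2]
width: 0.0216
grip_force: 15.0
```

Emit:
{"method": "move_arm", "body": {
  "motion": [
    [[-0.0105,-0.0008,-0.0018],[0,0,0],0.01],
    [[0,0,0],[0,0,0],0.01],
    [[0,0,0],[0,0,0],0.01],
    [[0,0,0],[0,0,0],0.01],
    [[0,0,0],[0,0,0],0.01]
  ]
}}

```text
clock: 49.25
tool_pos: [0.4257, 0.0109, 0.1442]
eef_rot: [0.681, 0.732, -0.001, -0.002]
wrist_force: [-3.1, 0.4, 10.8]
width: 0.0218
grip_force: 15.0
```

Emit:
{"method": "move_arm", "body": {
  "motion": [
    [[0.011,0.0008,0.0018],[0,0,0],0.01],
    [[0.011,0.0008,0.0008],[0,0,0],0.01],
    [[0.011,0.0008,-0.0002],[0,0,0],0.01],
    [[0.011,0.0008,-0.0012],[0,0,0],0.01],
    [[0.011,0.0008,-0.0021],[0,0,0],0.01]
  ]
}}

```text
clock: 49.75
tool_pos: [0.479, 0.0144, 0.1424]
eef_rot: [0.681, 0.732, -0.003, -0.003]
wrist_force: [-10.5, -1.0, 13.0]
width: 0.0217
grip_force: 16.8
```

Emit:
{"method": "move_arm", "body": {
  "motion": [
    [[0.0112,0.0008,-0.0029],[0,0,0],0.01],
    [[0,0,0],[0,0,0],0.01],
    [[0,0,0],[0,0,0],0.01],
    [[0,0,0],[0,0,0],0.01],
    [[0,0,0],[0,0,0],0.01]
  ]
}}

```text
clock: 50.25
tool_pos: [0.4912, 0.0155, 0.1399]
eef_rot: [0.681, 0.732, -0.002, -0.002]
wrist_force: [-6.4, 0.2, 9.2]
width: 0.0234
grip_force: 17.5
```

```bash
python3 -c "
from h import *
st()"
```

```text
50.25 tcp [0.4912 0.0155 0.1399] tooly [ 0.997  0.072 -0.007] z [-0.007 -0.    -1.   ] F [-6.4  0.2  9.2] w 0.0234 g 17.5 j [-0.55  0.3   0.51  2.03 -0.19  0.86  0.14]
```

Emit:
{"method": "move_arm", "body": {
  "motion": [
    [[-0.0115,-0.0008,0.0031],[0,0,0],0.01],
    [[-0.0112,-0.0008,0.0021],[0,0,0],0.01],
    [[-0.011,-0.0008,0.0012],[0,0,0],0.01],
    [[-0.011,-0.0008,0.0002],[0,0,0],0.01],
    [[-0.011,-0.0008,-0.0008],[0,0,0],0.01]
  ]
}}

```text
clock: 50.75
tool_pos: [0.4377, 0.0118, 0.1468]
eef_rot: [0.681, 0.732, 0.0, 0.0]
wrist_force: [2.8, 0.4, 3.2]
width: 0.0217
grip_force: 15.0
```

Emit:
{"method": "move_arm", "body": {
  "motion": [
    [[-0.011,-0.0008,-0.0018],[0,0,0],0.01],
    [[0,0,0],[0,0,0],0.01],
    [[0,0,0],[0,0,0],0.01],
    [[0,0,0],[0,0,0],0.01],
    [[0,0,0],[0,0,0],0.01]
  ]
}}

```text
clock: 51.25
tool_pos: [0.425, 0.0109, 0.1444]
eef_rot: [0.681, 0.732, -0.002, -0.002]
wrist_force: [-3.6, 1.1, 10.3]
width: 0.0219
grip_force: 15.0
```

Emit:
{"method": "move_arm", "body": {
  "motion": [
    [[0.011,0.0008,0.0018],[0,0,0],0.01],
    [[0.011,0.0008,0.0008],[0,0,0],0.01],
    [[0.011,0.0008,-0.0002],[0,0,0],0.01],
    [[0.011,0.0008,-0.0012],[0,0,0],0.01],
    [[0.011,0.0008,-0.0021],[0,0,0],0.01]
  ]
}}

```text
clock: 51.75
tool_pos: [0.4781, 0.0144, 0.1424]
eef_rot: [0.681, 0.732, -0.004, -0.004]
wrist_force: [-9.6, -0.1, 12.7]
width: 0.0222
grip_force: 16.5
```

Emit:
{"method": "move_arm", "body": {
  "motion": [
    [[0.0112,0.0008,-0.0029],[0,0,0],0.01],
    [[0,0,0],[0,0,0],0.01],
    [[0,0,0],[0,0,0],0.01],
    [[0,0,0],[0,0,0],0.01],
    [[0,0,0],[0,0,0],0.01]
  ]
}}

```text
clock: 52.25
tool_pos: [0.4906, 0.0156, 0.1401]
eef_rot: [0.681, 0.732, -0.002, -0.002]
wrist_force: [-6.2, -0.7, 7.8]
width: 0.0228
grip_force: 16.6
```

Emit:
{"method": "move_arm", "body": {
  "motion": [
    [[-0.011,-0.0008,0.0031],[0,0,0],0.01],
    [[-0.011,-0.0008,0.0021],[0,0,0],0.01],
    [[-0.011,-0.0008,0.0012],[0,0,0],0.01],
    [[-0.011,-0.0008,0.0002],[0,0,0],0.01],
    [[-0.011,-0.0008,-0.0008],[0,0,0],0.01]
  ]
}}

```text
clock: 52.75
tool_pos: [0.4379, 0.0118, 0.1471]
eef_rot: [0.681, 0.732, 0.0, 0.0]
wrist_force: [2.4, 0.3, 3.0]
width: 0.0216
grip_force: 15.0
```

Emit:
{"method": "move_arm", "body": {
  "motion": [
    [[-0.011,-0.0008,-0.0018],[0,0,0],0.01],
    [[0,0,0],[0,0,0],0.01],
    [[0,0,0],[0,0,0],0.01],
    [[0,0,0],[0,0,0],0.01],
    [[0,0,0],[0,0,0],0.01]
  ]
}}

```text
clock: 53.25
tool_pos: [0.4252, 0.0108, 0.1446]
eef_rot: [0.681, 0.732, -0.002, -0.002]
wrist_force: [-3.4, 0.2, 10.6]
width: 0.0216
grip_force: 15.0
```

Emit:
{"method": "move_arm", "body": {
  "motion": [
    [[0.011,0.0008,0.0018],[0,0,0],0.01],
    [[0.011,0.0008,0.0008],[0,0,0],0.01],
    [[0.011,0.0008,-0.0002],[0,0,0],0.01],
    [[0.011,0.0008,-0.0012],[0,0,0],0.01],
    [[0.011,0.0008,-0.0021],[0,0,0],0.01]
  ]
}}

```text
clock: 53.75
tool_pos: [0.4784, 0.0143, 0.1427]
eef_rot: [0.681, 0.732, -0.004, -0.003]
wrist_force: [-10.6, -0.9, 12.8]
width: 0.0215
grip_force: 16.4
```

Emit:
{"method": "move_arm", "body": {
  "motion": [
    [[0.0112,0.0008,-0.0029],[0,0,0],0.01],
    [[0,0,0],[0,0,0],0.01],
    [[0,0,0],[0,0,0],0.01],
    [[0,0,0],[0,0,0],0.01],
    [[0,0,0],[0,0,0],0.01]
  ]
}}

```text
clock: 54.25
tool_pos: [0.4907, 0.0154, 0.1403]
eef_rot: [0.681, 0.732, -0.002, -0.002]
wrist_force: [-5.2, -0.2, 8.7]
width: 0.0226
grip_force: 16.9
```

Emit:
{"method": "move_arm", "body": {
  "motion": [
    [[-0.011,-0.0008,0.0031],[0,0,0],0.01],
    [[-0.011,-0.0008,0.0021],[0,0,0],0.01],
    [[-0.011,-0.0008,0.0012],[0,0,0],0.01],
    [[-0.011,-0.0008,0.0002],[0,0,0],0.01],
    [[-0.011,-0.0008,-0.0008],[0,0,0],0.01]
  ]
}}

```text
clock: 54.75
tool_pos: [0.4382, 0.0117, 0.1473]
eef_rot: [0.681, 0.732, 0.0, 0.0]
wrist_force: [3.0, 0.3, 3.7]
width: 0.0216
grip_force: 15.0
```

Emit:
{"method": "move_arm", "body": {
  "motion": [
    [[-0.011,-0.0008,-0.0018],[0,0,0],0.01],
    [[0,0,0],[0,0,0],0.01],
    [[0,0,0],[0,0,0],0.01],
    [[0,0,0],[0,0,0],0.01],
    [[0,0,0],[0,0,0],0.01]
  ]
}}

```text
clock: 55.25
tool_pos: [0.4253, 0.0109, 0.1448]
eef_rot: [0.681, 0.732, -0.002, -0.002]
wrist_force: [-4.4, -0.1, 11.0]
width: 0.0221
grip_force: 15.0
```

```bash
python3 -c "
from h import *
st()
crop('scene',265,175,385,265,6.6,'l.png')"
```

```text
55.25 tcp [0.4253 0.0109 0.1448] tooly [ 0.997  0.072 -0.005] z [-0.005  0.    -1.   ] F [-4.4 -0.1 11. ] w 0.0221 g 15.0 j [-0.61  0.18  0.53  2.17 -0.12  0.83  0.07]
```

View pics/l.png

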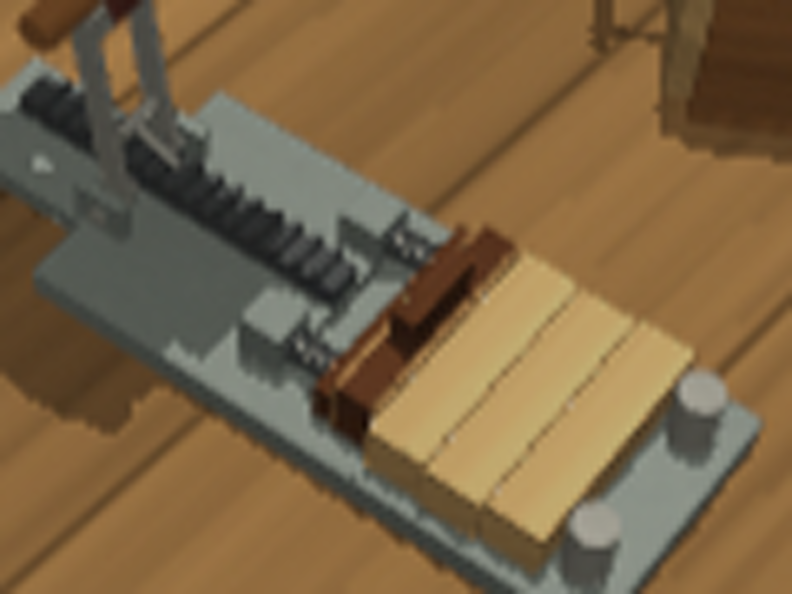

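The battens, caul and pad are pressed together and square. I need the gap to the posts and the pad compression.

```bash
python3 -c "
from h import *
f=lambda L:(np.array(L)+.5)/6.6-.5+[265,175]
e=np.array([.9973,.0732]);n=np.array([-.0732,.9973]);o=np.array([.450,.0129])
def show(k,L,z):
    w=world('scene',f(L),z)[:,:2]-o; print(k,[( round(a@e*1000,1),round(a@n*1000,1)) for a in w])
show('post tops(291,+-45)',[(594,523),(702,392)],.055)
show('batten front edge',[(553,542),(693,355)],.052)
show('batten rear edge',[(370,435),(527,252)],.052)
show('pad top rear-left, front-left',[(313,380),(335,390)],.048)
show('pad top right end rear/front',[(458,226),(470,230)],.048)
show('jaw top front corner',[(325,318),(288,342),(240,325)],.052)
"
```

```text
post tops(291,+-45) [(np.float64(292.5), np.float64(-44.9)), (np.float64(292.2), np.float64(44.6))]
batten front edge [(np.float64(283.3), np.float64(-62.7)), (np.float64(277.4), np.float64(61.6))]
batten rear edge [(np.float64(188.4), np.float64(-68.8)), (np.float64(184.7), np.float64(62.2))]
pad top rear-left, front-left [(np.float64(149.1), np.float64(-59.0)), (np.float64(160.2), np.float64(-57.0))]
pad top right end rear/front [(np.float64(148.9), np.float64(56.8)), (np.float64(154.8), np.float64(58.5))]
jaw top front corner [(np.float64(133.8), np.float64(-29.9)), (np.float64(128.8), np.float64(-51.7)), (np.float64(105.8), np.float64(-58.3))]
```

```bash
python3 -c "
from h import *
e=np.array([.9973,.0732]);o=np.array([.450,.0129])
S0=cv2.imread('pics/scene0.png');T0=cv2.imread('pics/top0.png');S1=capture('scene');T1=capture('top')
cv2.imwrite('pics/S1.png',S1);cv2.imwrite('pics/T1.png',T1)
P=[]
for n,i,x in(('scene',S0,.062),('scene',S1,.14),('top',T0,.062),('top',T1,.14)):
    u=pix(n,[*(o+x*e),.05])[0].round().astype(int)-[25,18]; print(n,x,u)
    P.append(cv2.resize(i[u[1]:u[1]+37,u[0]:u[0]+50],(400,296),interpolation=cv2.INTER_CUBIC))
cv2.imwrite('pics/m.png',np.vstack([np.hstack(P[:2]),np.hstack(P[2:])]))"
```

```text
scene 0.062 [276 188]
scene 0.14 [296 200]
top 0.062 [231 202]
top 0.14 [229 178]
```

View pics/m.png

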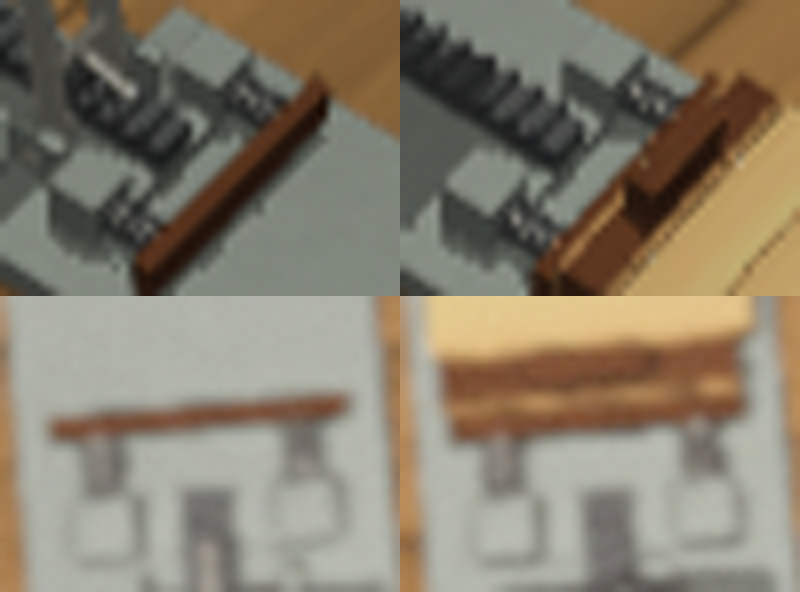

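```bash
python3 -c "
from h import *
e=np.array([.9973,.0732]);n_=np.array([-.0732,.9973]);o=np.array([.450,.0129])
def plan(n,im,z=.05,x0=20,x1=300,y=80,r=.5):
    X,Y=np.meshgrid(np.arange(x0,x1,r),np.arange(-y,y,r)); p=o+X[...,None]/1000*e+Y[...,None]/1000*n_
    q=pix(n,np.dstack([p,np.full(X.shape,z)])).reshape(*X.shape,2).astype(np.float32)
    return cv2.remap(im,q[...,0],q[...,1],cv2.INTER_CUBIC)
im={k:plan('top' if k[0]=='T' else 'scene',cv2.imread(f'pics/{f}.png')) for k,f in dict(T0='top0',T1='T1',S0='scene0',S1='S1').items()}
def loc(a,b,x0,x1,y0,y1,s0,s1):
    # shift (mm) of patch x0..x1 (mm) of a within b
    c=lambda x:int((x-20)*2); d=lambda y:int((y+80)*2)
    t=a[d(y0):d(y1),c(x0):c(x1)]; w=b[d(y0)-6:d(y1)+6,c(x0+s0):c(x1+s1)]
    m=cv2.matchTemplate(w,t,cv2.TM_CCOEFF_NORMED); _,v,_,(i,j)=cv2.minMaxLoc(m)
    return s0+i/2,(j-6)/2,round(v,2)
for p in 'TS':
    for y0,y1 in((-55,-25),(25,55)):
        print(p,(y0,y1),'jaw',loc(im[p+'0'],im[p+'1'],28,62,y0,y1,55,105),'pin+padrear',loc(im[p+'0'],im[p+'1'],66,78,y0,y1,55,105))
for k in im:
    g=cv2.GaussianBlur(im[k],(0,0),1.5).astype(float); r=g[...,2]-g[...,0]
    for y in(-50,-20,20,50):
        row=r[int((y+80)*2)-6:int((y+80)*2)+6].mean(0); gr=np.diff(row); lo,hi=(50,110) if '0' in k else (125,175)
        i=np.arange((lo-20)*2,(hi-20)*2); j=i[np.argmax(gr[i])]; print(k,'y',y,'pad rear edge x',20+j/2)
"
```

```text
T (-55, -25) jaw (76.5, 0.5, 0.96) pin+padrear (77.5, -1.0, 0.74)
T (25, 55) jaw (76.5, 1.0, 0.99) pin+padrear (77.5, -0.5, 0.79)
S (-55, -25) jaw (76.0, 0.5, 0.94) pin+padrear (76.5, 1.0, 0.94)
S (25, 55) jaw (76.5, 0.0, 0.97) pin+padrear (76.0, 0.5, 0.95)
T0 y -50 pad rear edge x 69.0
T0 y -20 pad rear edge x 69.0
T0 y 20 pad rear edge x 69.5
T0 y 50 pad rear edge x 69.0
T1 y -50 pad rear edge x 145.0
T1 y -20 pad rear edge x 145.0
T1 y 20 pad rear edge x 146.0
T1 y 50 pad rear edge x 145.5
S0 y -50 pad rear edge x 74.5
S0 y -20 pad rear edge x 75.0
S0 y 20 pad rear edge x 73.5
S0 y 50 pad rear edge x 73.0
S1 y -50 pad rear edge x 150.5
S1 y -20 pad rear edge x 151.0
S1 y 20 pad rear edge x 149.0
S1 y 50 pad rear edge x 151.0
```

The jaw has advanced 76 mm and the pad just touches with no compression yet. One more full stroke should give about 10–12 mm.

Emit:
{"method": "move_arm", "body": {
  "motion": [
    [[-0.0015,0,0],[0,0,0],0.01],
    [[0,0,0],[0,0,0],0.01],
    [[0.0115,0.0008,0.0018],[0,0,0],0.01],
    [[0.0115,0.0008,0.0008],[0,0,0],0.01],
    [[0.0115,0.0008,-0.0002],[0,0,0],0.01]
  ]
}}

```text
clock: 55.9
tool_pos: [0.4574, 0.013, 0.1466]
eef_rot: [0.681, 0.732, -0.003, -0.003]
wrist_force: [-10.8, -1.2, 7.7]
width: 0.0216
grip_force: 15.0
```

Emit:
{"method": "move_arm", "body": {
  "motion": [
    [[0.011,0.0008,-0.0012],[0,0,0],0.01],
    [[0.011,0.0008,-0.0021],[0,0,0],0.01],
    [[0.0112,0.0008,-0.0029],[0,0,0],0.01],
    [[0,0,0],[0,0,0],0.01],
    [[0,0,0],[0,0,0],0.01]
  ]
}}

```text
clock: 56.4
tool_pos: [0.4914, 0.0154, 0.1407]
eef_rot: [0.681, 0.732, -0.002, -0.002]
wrist_force: [-8.2, 1.2, 11.2]
width: 0.0226
grip_force: 17.6
```

Emit:
{"method": "move_arm", "body": {
  "motion": [
    [[0,0,0],[0,0,0],0.01],
    [[0,0,0],[0,0,0],0.01],
    [[-0.011,-0.0008,0.0029],[0,0,0],0.01],
    [[-0.011,-0.0008,0.0021],[0,0,0],0.01],
    [[-0.011,-0.0008,0.0012],[0,0,0],0.01]
  ]
}}

```text
clock: 56.9
tool_pos: [0.462, 0.0132, 0.1484]
eef_rot: [0.681, 0.732, 0.001, 0.001]
wrist_force: [3.7, 0.0, 2.7]
width: 0.0213
grip_force: 15.0
```

Emit:
{"method": "move_arm", "body": {
  "motion": [
    [[-0.011,-0.0008,0.0002],[0,0,0],0.01],
    [[-0.011,-0.0008,-0.0008],[0,0,0],0.01],
    [[-0.0105,-0.0008,-0.0018],[0,0,0],0.01],
    [[0,0,0],[0,0,0],0.01],
    [[0,0,0],[0,0,0],0.01]
  ]
}}

```text
clock: 57.4
tool_pos: [0.426, 0.0109, 0.1447]
eef_rot: [0.681, 0.732, -0.001, -0.002]
wrist_force: [-2.8, 0.0, 9.2]
width: 0.0216
grip_force: 15.0
```

```bash
cat > meas.py <<'E'
from h import *
e=np.array([.9973,.0732]);n_=np.array([-.0732,.9973]);o=np.array([.450,.0129])
def plan(n,im,z=.05,x0=20,x1=300,y=80,r=.5):
    X,Y=np.meshgrid(np.arange(x0,x1,r),np.arange(-y,y,r)); p=o+X[...,None]/1000*e+Y[...,None]/1000*n_
    q=pix(n,np.dstack([p,np.full(X.shape,z)])).reshape(*X.shape,2).astype(np.float32)
    return cv2.remap(im,q[...,0],q[...,1],cv2.INTER_CUBIC)
for n in('top','scene'):
    a=plan(n,cv2.imread(f'pics/{n}0.png'));b=plan(n,capture(n))
    for y0,y1 in((-55,-25),(25,55)):
        c=lambda x:int((x-20)*2); d=lambda y:int((y+80)*2)
        t=a[d(y0):d(y1),c(28):c(62)]; w=b[d(y0)-6:d(y1)+6,c(88):c(172)]
        _,v,_,(i,j)=cv2.minMaxLoc(cv2.matchTemplate(w,t,cv2.TM_CCOEFF_NORMED)); s=60+i/2
        E=[]
        for im,lo,hi in((a,64,85),(b,135,165)):
            g=cv2.GaussianBlur(im,(0,0),1.5).astype(float); gr=np.diff((g[...,2]-g[...,0])[d(y0):d(y1)].mean(0)); k=np.arange(c(lo),c(hi)); E.append(20+k[np.argmax(gr[k])]/2)
        print(n,'jaw moved',s,round(v,2),'pad moved',E[1]-E[0],'compression',s-(E[1]-E[0]))
st()
E
python3 meas.py
```

```text
top jaw moved 83.0 0.81 pad moved 78.0 compression 5.0
top jaw moved 85.5 0.81 pad moved 77.5 compression 8.0
scene jaw moved 87.5 0.94 pad moved 78.0 compression 9.5
scene jaw moved 88.0 0.95 pad moved 78.0 compression 10.0
57.5 tcp [0.4261 0.0109 0.1448] tooly [ 0.997  0.072 -0.005] z [-0.005  0.    -1.   ] F [-5.  -0.2 10.8] w 0.0211 g 15.0 j [-0.61  0.18  0.53  2.17 -0.12  0.83  0.07]
```

Compression is about 10 mm, inside the window. Letting go.

Emit:
{"method": "move_arm", "body": {
  "motion": [
    [[0,0,0],[0,0,0],0.05],
    [[0,0,0],[0,0,0],0.05],
    [[0,0,0],[0,0,0],0.05],
    [[0,0,0.02],[0,0,0],0.05],
    [[0,0,0.03],[0,0,0],0.05]
  ]
}}

```text
clock: 58.0
tool_pos: [0.427, 0.0106, 0.1943]
eef_rot: [0.681, 0.732, -0.002, -0.001]
wrist_force: [0.9, 0.2, -0.6]
width: 0.0497
grip_force: 0.0
```

Emit:
{"method": "move_arm", "body": {
  "motion": [
    [[0,0,0.04],[0,0,0],0.05],
    [[0,0,0.03],[0,0,0],0.05],
    [[-0.01,-0.03,0],[0,0,0],0.05],
    [[-0.01,-0.03,0],[0,0,0],0.05],
    [[0,-0.03,0],[0,0,0],0.05]
  ]
}}

```text
clock: 58.5
tool_pos: [0.4073, -0.08, 0.2651]
eef_rot: [0.681, 0.733, 0.0, -0.001]
wrist_force: [0.4, -1.0, 0.1]
width: 0.05
grip_force: 0.0
```

Emit:
{"method": "move_arm", "body": {
  "motion": [
    [[0,-0.04,0],[0,0,0],0.05],
    [[0,-0.04,0],[0,0,0],0.05],
    [[0,0,0],[0,0,0],0.05],
    [[0,0,0],[0,0,0],0.05],
    [[0,0,0],[0,0,0],0.05]
  ]
}}

```text
clock: 59.0
tool_pos: [0.4085, -0.158, 0.2649]
eef_rot: [0.681, 0.733, -0.0, -0.0]
wrist_force: [0.5, -0.1, -0.4]
width: 0.05
grip_force: 0.0
```

```bash
python3 meas.py; python3 -c "
from h import *
# drawer: brass handle pixels in scene -> position
im=capture('scene');h=cv2.cvtColor(im,cv2.COLOR_BGR2HSV)
p=pix('scene',[[.509,.320,.072],[.477,.370,.072],[.541,.270,.072],[.500,.314,.072]]);print(p.round(1))
m=cv2.inRange(h,(22,150,120),(34,255,255));m[:130]=0;m[172:]=0;m[:,:345]=0;m[:,366:]=0
v,u=np.nonzero(m);print(len(u),u.mean(),v.mean(),world('scene',[(u.mean(),v.mean())],.072))"
```

```text
top jaw moved 83.0 0.81 pad moved 78.5 compression 4.5
top jaw moved 85.5 0.81 pad moved 78.0 compression 7.5
scene jaw moved 87.5 0.94 pad moved 77.5 compression 10.0
scene jaw moved 88.0 0.95 pad moved 78.0 compression 10.0
59.1 tcp [ 0.4087 -0.1579  0.265 ] tooly [ 0.997  0.074 -0.001] z [-0.001  0.    -1.   ] F [ 0.1 -0.3 -0.9] w 0.0498 g 0.0 j [-0.47  0.02  0.76  2.   -0.02  1.13  0.37]
[[359.3 152. ]
 [360.5 140.5]
 [357.9 164. ]
 [356.1 151.6]]
75 359.92 152.76 [[0.51310615 0.31839466 0.072     ]]
```

```bash
sed -i 's/c(28):c(62)/c(33):c(50)/; s/c(88):c(172)/c(93):c(160)/' meas.py; python3 meas.py
```

```text
top jaw moved 87.0 0.91 pad moved 78.5 compression 8.5
top jaw moved 88.5 0.97 pad moved 78.0 compression 10.5
scene jaw moved 88.5 0.93 pad moved 77.5 compression 11.0
scene jaw moved 88.5 0.96 pad moved 77.5 compression 11.0
59.25 tcp [ 0.4088 -0.1584  0.2652] tooly [ 0.997  0.074 -0.   ] z [-0.  0. -1.] F [0.5 0.3 0.5] w 0.0499 g 0.0 j [-0.47  0.02  0.76  2.   -0.02  1.13  0.37]
```

Both cameras now put the compression at about 10 mm, and the drawer is at its stop.

```bash
python3 -c "
from station import *
print(job_done())"
```

```text
the job is handed in; nothing more can be done
None
```

The job is handed in at about 59 s: three battens and the caul are clamped square against the stop posts, the pad is pressed back about 10 mm by camera measurement, the drawer was pushed to its stop, and the gouges were not touched.

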